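First in, first out at the repair stall: bearing cartons in the gravity rack

ROBOT

A 6-joint arm with a two-finger parallel gripper is mounted at the origin on the work surface. World frame = base frame: x ahead of the robot, y to its left, z up, the work surface at z = 0. Lengths are in m, angles in rad, forces in N, time in s.
With the tool pointing down it reaches from about 0.25 to 0.85 m from the base axis. Payload 12.5 kg.
Tool frame: the origin (TCP) lies on the centre line of the jaws, within the pads' length; the fingertips stand 8 mm ahead of it and the grasp point (between the pads) lies 11 mm behind it; y points along the fingers, x is the direction in which the jaws open and shut, and the axes are right-handed (so a half turn about y gives the same grasp; the last joint's range is limited). The gripper opens to 93 mm and grips with 3 to 60 N. Pads are 15 mm wide; open, the fingers measure 128 mm over their backs; the gripper's body (75 mm by 188 mm) begins 65 mm behind the grasp point.
Start: joints at [-1.199, 0.351, 1.652, -0, 1.139, -0.085], TCP at [0.243, -0.494, 0.227] pointing down, gripper open.
Joint ranges: [-2.75, 2.75], [-0.79, 2.1], [0.01, 2.65], [-1.57, 4.71], [0.07, 3.14], [-2.87, 2.87]. Speed limits (rad/s): [2.22, 2.22, 2.79, 3.14, 3.14, 3.14].

INTERFACE

Orientations are given as a unit quaternion [w, x, y, z].
In Python, from station import read_state, grab_frame, close_job gives the robot as it stands.
- The arm moves only by the tool send_rows, never from a script. Its argument "series" is a list of rows, each an object with "offset": the shift along the tool's x, y, z in mm, a list of three; "rot": the turn, a rotation vector about the tool's x, y, z in degrees, a list of three; "jaw": the finger opening in mm, from 0 to 93. A call has 1 to 20 rows; each row is the pose to reach, as a shift and turn from the pose commanded when the call began, along the tool's axes at that moment; what a row does not reach only later rows make up. A row lasts 1/12 s, in which the tool goes at most 41.7 mm and 7.16 degrees, less where a joint would pass 70% of its speed; a pose out of reach is approached as far as the arm can. A call with a gripper value outside its range is refused whole. The fingers move at their own pace and stop on an object; the grip force is fixed at half the most. Time passes only in rows, so rows that repeat a pose let the fingers close. It gives the time, the measured TCP pose, the force and the opening at its end, in the units of the state.
- read_state(): the state, without advancing time (a new reading comes with each control period).
- grab_frame(name): name is "side" or "top"; returns a dict with "img" (384x512x3 uint8, red, green, blue), "fovy" (degrees; the focal length in pixels is half the picture's height over the tangent of half this angle, whatever the lens; pixels are square), "cx", "cy" (the principal point, pixels), "R" (3x3) and "t" (3): a world point X has camera coordinates R X + t. Camera axes: x right, y down, z forward; pixel columns grow to the right and rows downward; lengths in m; the calibration is good to about 2 mm. A picture is of the moment at which its call begins. There is no depth.
- close_job(): hands the job in, once; it reports no verdict.
The state is a dict: "clock": time; "joints": joint angles; "joint_vel": joint speeds; "joint_torque": joint torques, N m; "tool_pos": TCP position; "tool_rot": TCP orientation; "force": force on the tool from outside, world axes, zero at the start; "wrist_torque": the same for the moment, N m; "grip_width": opening from 0.0 (shut) to 1.0 (fully open).
Only numpy, scipy, OpenCV 4.12 (cv2) and the standard library are available. Lean on these libraries where they do the work, as an engineer would, in place of code of your own. Each camera call takes 0.05 s, during which the arm holds its last target.

TASK

Take the oldest bearing carton, the one at the front (low end) of the orange-banded lane, and stand it upright in the empty bay of the red job tray. Then set the new orange-banded carton from the delivery box into the lane behind the two that remain, and last push the row down the lane, firmly but gently, until it has closed up and the sprung stop at the front pushes back, so that the row stays against the stop. Leave the other things where they are.

Things in the scene. Friction and masses are not known exactly. Their poses are not given: they have to be found in the camera images.
- lane: Left lane (orange-banded cartons) of a blue rack. Origin: mid-width on its floor at the low front end, facing the robot; x up the slope (0.30 rad), away from the robot, y left, z square to the floor. 275 mm long, rails 10 mm high and 5 thick, 52 mm apart. Next lane (blue bands) 115 mm to the right. Cartons do not slide by themselves (friction about 0.6); gaps up to 14 mm lie between them.
- stop: Steel bracket of the front stop, 36 mm high; origin and axes are the lane's. Its rubber pad (6 to 36 mm above the floor) faces up the lane, anywhere 30 to 54 mm from the origin (set by a screw, not reported). The pad yields 8 mm towards the bracket at 3 N/mm (damped, it creeps back), then is solid. Firm but gentle: 6 N or more on the pad, never 30 N. Sliding the row costs up to 5 N more.
- carton_old_center (a point): Oldest carton, first at the front of the lane: brown cardboard with an orange band, 40 mm (own x, along the lane) x 46 mm (own y, across the lane) x 62 mm tall (own z), about 0.2 kg (weights differ). The point is its centre, 31 mm above its underside.
- carton_2_center (a point): Second carton in the lane, same kind and size, stays in the lane: it becomes the front one. Centre.
- carton_3_center (a point): Third and last carton in the lane, same kind and size, stays in the lane. Centre.
- carton_new_center (a point): New carton, same kind and size (own x, y, z likewise), upright in the low brown delivery box (walls 22 mm high). The point is its centre, 31 mm above its underside. It goes on the lane floor upright, its 46 mm width between the rails, either way round.
- tray_bay (a point): Centre of the floor of the empty bay of the red job tray; the bay is 127 mm along this point's x and 137 mm along its y, walls 26 mm high above the bay's floor. The tray stands fixed to the left or to the right of the rack, the delivery box on the other side. The tray's other bay holds an armature.
Not all that is in view belongs to the job. What is shaped like the part that bears carton_old_center but purple or yellow is not meant.

How it is judged:
By the outcome, as a careful person would: the job done as asked, in the order asked, and still so for the second after the job is handed in, with the robot touching nothing.
It also fails if it takes over 67 s, if anything falls off the work surface, if the arm or the gripper's body presses on something with over 40 N, if the wrist force passes 120 N, or if a joint passes its speed limit or range.

## Working session

There is one attempt and no reset: what is moved stays moved. The work goes in short steps, Python scripts to look and compute and a tool call to move; the robot and the scene stay as the last step left them, time stands still between calls to the robot, and variables do not carry over. Pictures are saved under pics/ and viewed, and the job is handed in when it is done.

Besides the shell and the picture viewer there is one more tool, called after "Call:" by a JSON object that holds its "method" and its "body". send_rows: Moves the arm, as the interface text tells. Its arguments: {"type":"object","properties":{"series":{"type":"array"}},"required":["series"]}

```bash
mkdir -p pics; ls; cat > h.py <<'E'
import numpy as np, cv2, pickle
from station import read_state, grab_frame
def snap(n,tag):
    f=grab_frame(n); pickle.dump(f,open(f'pics/{tag}.pkl','wb')); 
    cv2.imwrite(f'pics/{tag}.png',f['img'][:,:,::-1]); return f
def load(tag): return pickle.load(open(f'pics/{tag}.pkl','rb'))
def ray(f,u,v):
    F=f['img'].shape[0]/2/np.tan(np.radians(f['fovy'])/2)
    d=np.array([(u-f['cx'])/F,(v-f['cy'])/F,1.]); R=np.array(f['R']);t=np.array(f['t'])
    return -R.T@t, R.T@d/np.linalg.norm(d)
def onz(f,u,v,z):
    o,d=ray(f,u,v); return o+d*(z-o[2])/d[2]
def proj(f,X):
    F=f['img'].shape[0]/2/np.tan(np.radians(f['fovy'])/2)
    c=np.array(f['R'])@np.array(X)+np.array(f['t']); return np.array([f['cx']+F*c[0]/c[2], f['cy']+F*c[1]/c[2]])
def tri(fs,uvs):
    A=np.zeros((3,3));b=np.zeros(3)
    for f,(u,v) in zip(fs,uvs):
        o,d=ray(f,u,v);P=np.eye(3)-np.outer(d,d);A+=P;b+=P@o
    X=np.linalg.solve(A,b); return X,[np.linalg.norm(np.cross(X-ray(f,*uv)[0],ray(f,*uv)[1])) for f,uv in zip(fs,uvs)]
E
python3 - <<'E'
from h import *
for n in('top','side'):
    f=snap(n,n+'0'); print(n,f['fovy'],f['cx'],f['cy'],np.round(f['R'],3).tolist(),f['t'], -np.array(f['R']).T@f['t'])
    cv2.imwrite(f'pics/{n}0b.png',cv2.resize(f['img'][:,:,::-1],(800,600),interpolation=cv2.INTER_CUBIC))
print(read_state())
E
```

```text
pics
top 49.57186901690143 255.1760526441714 190.3450054419357 [[-0.026, -0.999, 0.019], [-0.984, 0.022, -0.176], [0.175, -0.024, -0.984]] [0.00595486 0.49216596 0.95366888] [0.3172922  0.0176419  1.02506661]
side 55.53226156371697 258.01104885135084 197.1153218994626 [[-0.762, -0.647, 0.023], [-0.324, 0.351, -0.879], [0.56, -0.677, -0.477]] [0.34827177 0.2485903  0.74002274] [-0.06864155  0.63914745  0.56347395]
{'clock': 0.1, 'joints': array([-1.19858572e+00,  3.51125674e-01,  1.65232210e+00,  2.48824187e-05,
        1.13908138e+00, -8.45878102e-02]), 'joint_vel': array([-0.00241279, -0.00278015, -0.00296501, -0.00153544,  0.00140719,
        0.00101586]), 'joint_torque': array([-2.46897880e-04, -4.98028636e+01, -2.85705686e+01,  6.99365186e-02,
        2.38828693e-02, -4.08889639e-05]), 'tool_pos': array([ 0.24252566, -0.49333199,  0.22620074]), 'tool_rot': array([ 0.60042688, -0.60001778,  0.37406932, -0.37354835]), 'force': array([ 0.32173356, -0.15880547, -0.62248838]), 'wrist_torque': array([-0.00737673, -0.01122719,  0.02289479]), 'grip_width': 1.001493063439587}
```

View pics/top0b.png

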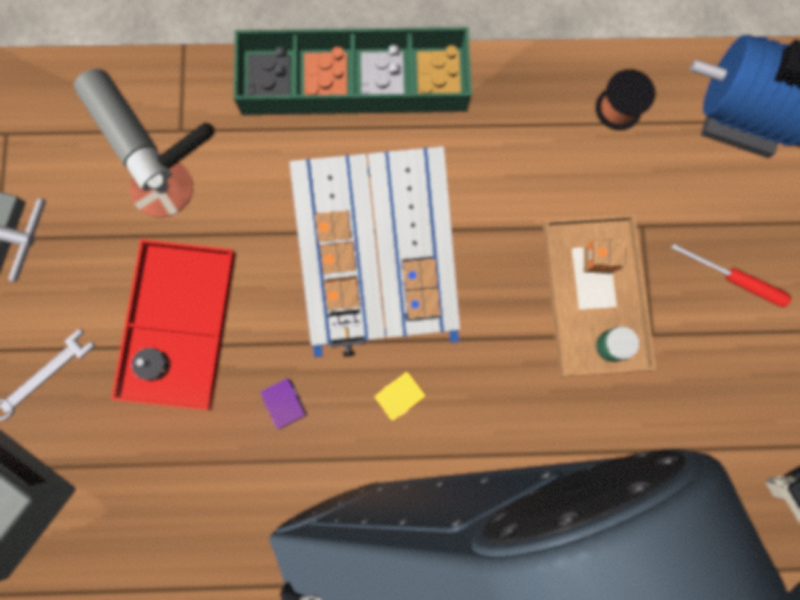

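View pics/side0b.png

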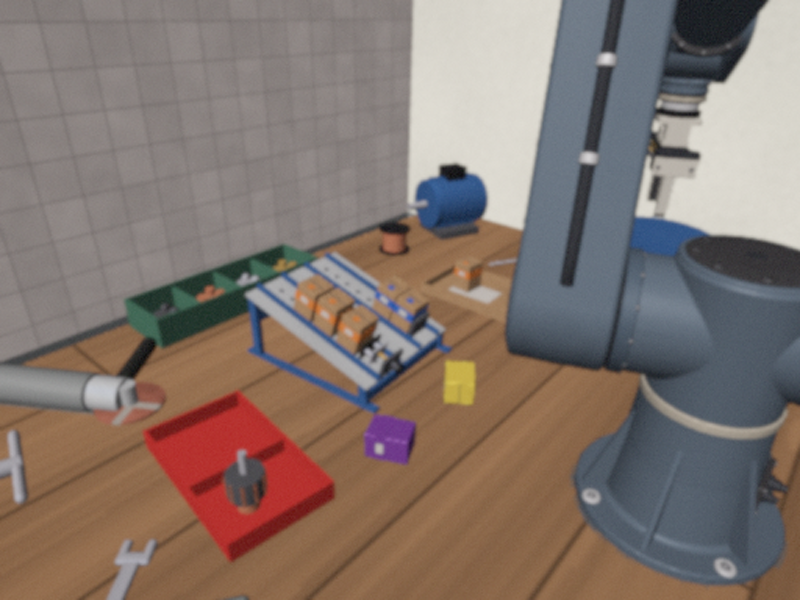

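```bash
python3 - <<'E'
from h import *
f=load('top0')['img'];c=f[90:235,180:300];cv2.imwrite('pics/c1.png',cv2.resize(c[:,:,::-1],None,fx=4.1,fy=4.1,interpolation=cv2.INTER_CUBIC))
f=load('side0')['img'];c=f[155:270,150:290];cv2.imwrite('pics/c2.png',cv2.resize(c[:,:,::-1],None,fx=5,fy=5,interpolation=cv2.INTER_CUBIC))
E
```

```text
(no output)
```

View pics/c1.png

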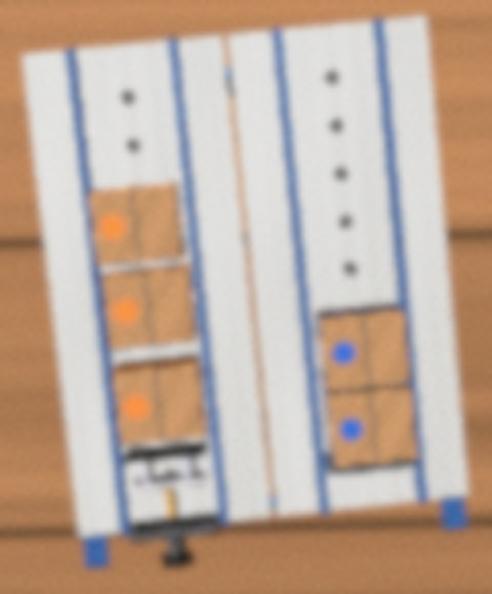

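View pics/c2.png

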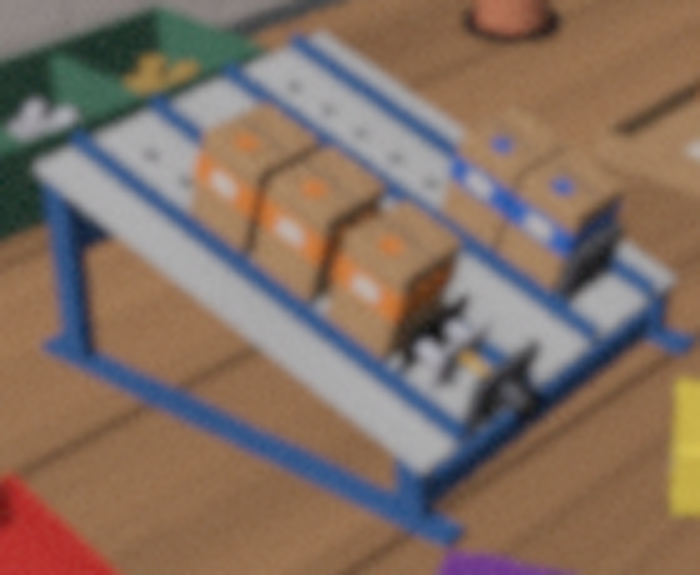

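```bash
cat >> h.py <<'E'
def T(p): return (p[0]/4.1+180-.4, p[1]/4.1+90-.4)
def S(p): return (p[0]/5+150-.4, p[1]/5+155-.4)
E
python3 - <<'E'
from h import *
t=load('top0');s=load('side0')
P={'TL':((22,52),(35,168)),'BL':((80,538),(418,475)),'TR':((428,15),(318,35)),'BR':((468,492),(672,280)),
'railLtop':((70,50),(78,140)),'railRtop':((172,40),(157,104)),'railLbot':((123,532),(462,438)),'c_old front-left top':((118,447),(400,290)),
'old fr':((205,440),(458,240)),'old bl':((113,366),(333,240)),
'dot old':((135,407),(390,245)),'dot2':((125,311),(315,188)),'dot3':((112,226),(245,143)),'bl':((92,190),(203,140)),'br3':((178,180),(265,105)),'hole':((128,97),(152,155)),
'bdot1':((351,429),(563,187)),'bdot2':((344,353),(503,145))}
for k,(a,b) in P.items():
    X,e=tri([t,s],[T(a),S(b)]);print(k,np.round(X*1000,1),np.round(np.array(e)*1000,1))
E
```

```text
TL [686.8 150.9 117.5] [1.5 1.5]
BL [423.8 130.1  35.6] [1.2 1.2]
TR [706.6 -76.3 117.4] [0.6 0.6]
BR [444.1 -97.5  36.7] [0.4 0.4]
railLtop [684.8 123.4 124.8] [1.2 1.2]
railRtop [689.1  66.4 125.3] [1.6 1.6]
railLbot [423.8 102.8  43.3] [1.4 1.4]
c_old front-left top [464.3 100.5 109.4] [0.3 0.3]
old fr [467.1  53.9 116.4] [1.8 1.8]
old bl [507.3 102.3 121.3] [1. 1.]
dot old [482.9  89.5 122.8] [0.7 0.7]
dot2 [531.9  92.9 138.3] [1. 1.]
dot3 [575.7  98.7 150.5] [0.6 0.6]
bl [596.1 109.2 149.2] [0.7 0.7]
br3 [599.9  63.3 151.9] [0.7 0.7]
hole [661.7  92.7 112.2] [0.9 0.9]
bdot1 [469.5 -26.7 114.9] [0.9 0.9]
bdot2 [509.  -23.5 127.5] [0.8 0.8]
```

```bash
cat >> h.py <<'E'
psi=.082; O=np.array([.4285,.0733,.0358])
c3,s3=np.cos(.3),np.sin(.3)
D=np.array([c3*np.cos(psi),c3*np.sin(psi),s3]); L=np.array([-np.sin(psi),np.cos(psi),0]); N=np.cross(D,L)
M=np.stack([D,L,N])
def lane(X): return M@(np.asarray(X)-O)
def world(p): return O+M.T@np.asarray(p)
def onlane(f,u,v,n):
    o,d=ray(f,u,v); return lane(o+d*((n-lane(o)[2])/(N@d)))
E
python3 - <<'E'
from h import *
t=load('top0');s=load('side0')
pr=lambda x:np.round(x*1000,1)
C={'old':[(113,366),(200,358),(205,440),(121,448)],'2':[(103,275),(188,265),(196,345),(112,352)],'3':[(90,190),(177,181),(184,258),(98,267)]}
for k,v in C.items():
    q=[onlane(t,*T(p),.062) for p in v];print(k,[pr(x)[:2] for x in q],pr(np.mean(q,0)))
Cs={'old':[(333,240),(390,203),(458,240),(402,290)],'2':[(262,183),(318,145),(383,187),(325,230)],'3':[(200,140),(260,102),(320,138),(255,180)]}
for k,v in Cs.items():
    q=[onlane(s,*S(p),.062) for p in v];print(k,[pr(x)[:2] for x in q],pr(np.mean(q,0)))
for p in [(125,452),(203,444)]: print('padtop',pr(onlane(t,*T(p),.036)))
for p in [(130,527),(216,518)]: print('bracket top',pr(onlane(t,*T(p),.036)))
for x,n in((0,0),(.275,0),(.275,.01),(0,.01)):
  for y in (-.026,.026): a=proj(t,world([x,y,n]));b=proj(s,world([x,y,n])); print(x,y,n,np.round((a+.4-[180,90])*4.1),np.round((b+.4-[150,155])*5))
E
```

```text
old [array([102.1,  21.6]), array([101.6, -25.3]), array([ 57. , -23.3]), array([57.4, 22.3])] [79.5 -1.2 62. ]
2 [array([151.1,  21.5]), array([152. , -24.2]), array([108.8, -23.9]), array([109.6,  21.3])] [130.4  -1.3  62. ]
3 [array([196.5,  23.3]), array([196.8, -23.1]), array([155.9, -22.4]), array([155.6,  23.6])] [176.2   0.4  62. ]
old [array([100.6,  27.3]), array([102.6, -18.4]), array([ 62.9, -25.8]), array([56. , 26.5])] [80.5  2.4 62. ]
2 [array([151.1,  25. ]), array([155.9, -21.9]), array([113.2, -25. ]), array([108.,  25.])] [132.    0.8  62. ]
3 [array([193. ,  26.8]), array([198.4, -22.5]), array([159.3, -27.2]), array([154.7,  26.3])] [176.4   0.9  62. ]
padtop [51.4 22.2 36. ]
padtop [ 51.3 -21.3  36. ]
bracket top [ 8.9 24.1 36. ]
bracket top [  8.9 -24.2  36. ]
0 -0.026 0 [221. 521.] [523. 397.]
0 0.026 0 [132. 531.] [460. 445.]
0.275 -0.026 0 [170.  42.] [148. 116.]
0.275 0.026 0 [78. 51.] [ 77. 149.]
0.275 -0.026 0.01 [170.  41.] [150. 102.]
0.275 0.026 0.01 [76. 49.] [ 79. 134.]
0 -0.026 0.01 [221. 525.] [528. 384.]
0 0.026 0.01 [131. 534.] [465. 431.]
```

```bash
python3 - <<'E'
from h import *
f=load('top0')['img'];c=f[130:250,340:430];cv2.imwrite('pics/c3.png',cv2.resize(c[:,:,::-1],None,fx=5,fy=5,interpolation=cv2.INTER_CUBIC))
c=f[145:270,65:160];cv2.imwrite('pics/c5.png',cv2.resize(c[:,:,::-1],None,fx=4.5,fy=4.5,interpolation=cv2.INTER_CUBIC))
f=load('side0')['img'];c=f[150:215,260:340];cv2.imwrite('pics/c4.png',cv2.resize(c[:,:,::-1],None,fx=8,fy=8,interpolation=cv2.INTER_CUBIC))
c=f[245:360,85:220];cv2.imwrite('pics/c6.png',cv2.resize(c[:,:,::-1],None,fx=5,fy=5,interpolation=cv2.INTER_CUBIC))
E
```

```text
(no output)
```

View pics/c3.png

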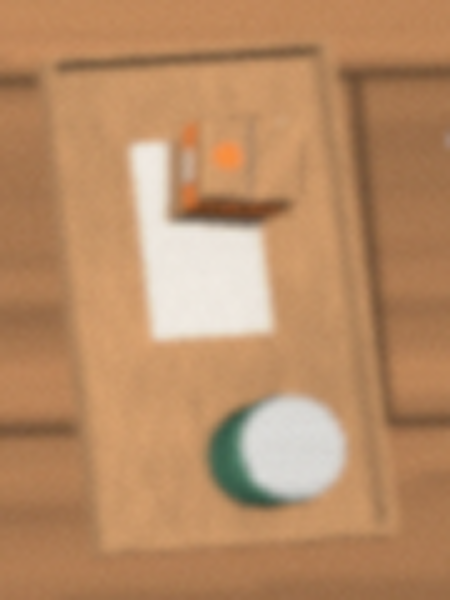

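View pics/c4.png

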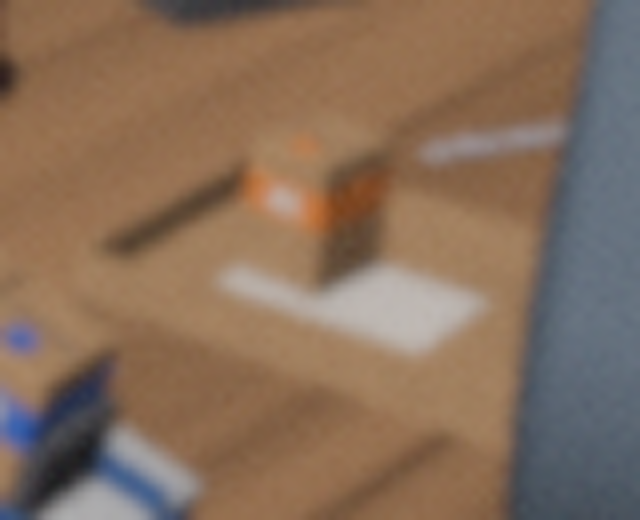

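View pics/c5.png

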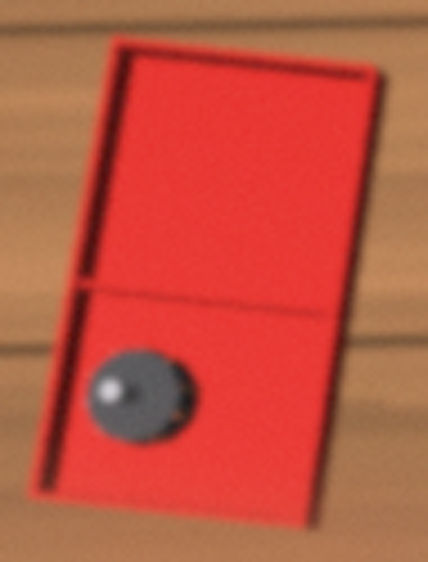

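View pics/c6.png

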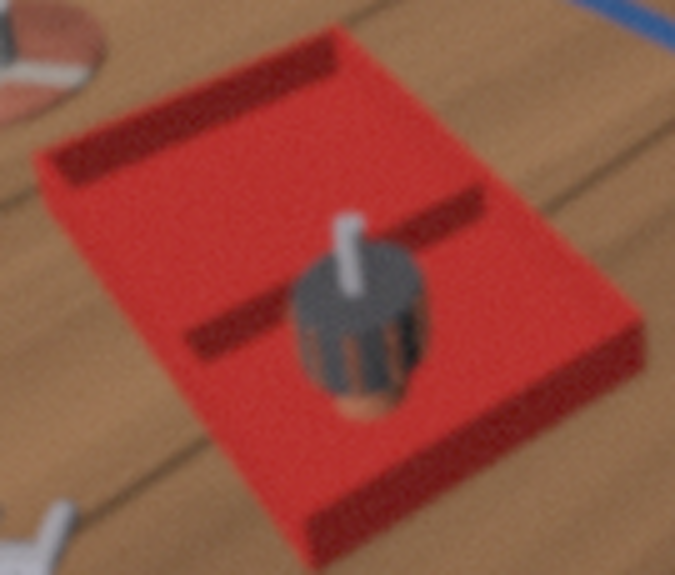

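```bash
python3 - <<'E'
from h import *
def go(img,x0,x1,y0,y1,k,out):
    c=img[y0:y1,x0:x1].astype(float); c=np.clip((c-c.mean())*1.7+128,0,255).astype(np.uint8)
    c=cv2.resize(c[:,:,::-1],None,fx=k,fy=k,interpolation=cv2.INTER_CUBIC)
    for i in range(0,x1-x0,5): cv2.putText(c,str(x0+i),(i*k,10),0,.35,(255,255,255));cv2.line(c,(i*k+k//2,0),(i*k+k//2,c.shape[0]),(0,0,0),1) if 0 else None;cv2.circle(c,(i*k+k//2,14),2,(255,255,255),-1)
    for i in range(0,y1-y0,5): cv2.putText(c,str(y0+i),(0,i*k+k//2+4),0,.35,(255,255,255))
    cv2.imwrite(out,c)
go(load('top0')['img'],368,408,146,181,16,'pics/c7.png')
go(load('side0')['img'],284,314,158,190,18,'pics/c8.png')
E
```

```text
(no output)
```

View pics/c7.png

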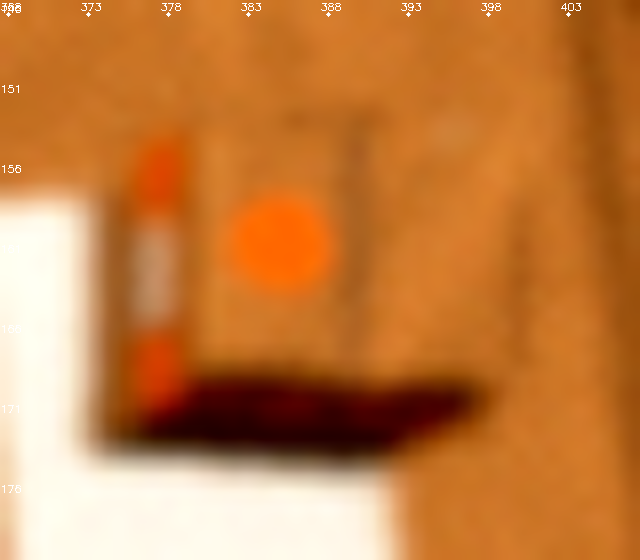

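View pics/c8.png

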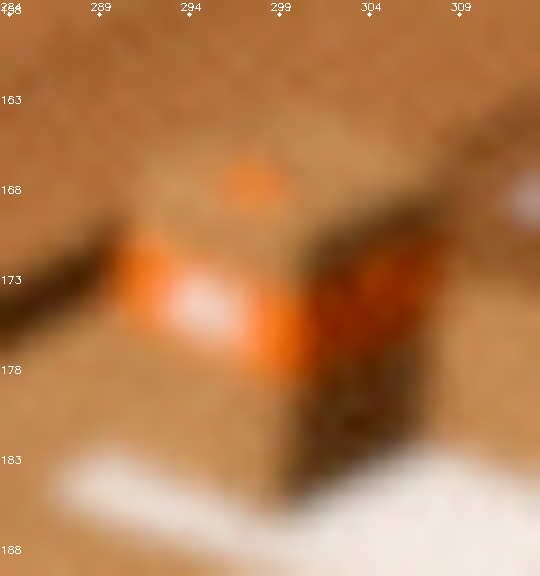

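```bash
python3 - <<'E'
from h import *
t=load('top0');s=load('side0')
pr=lambda x:np.round(np.array(x)*1000,1)
for n,a,b in [('topBL',(380,169),(300.5,172.3)),('baseBL',(373.5,173.3),(299.5,185.3)),('dot',(385,160.6),(297.6,167.6)),('topTL',(379.5,152.8),(290.5,169.8)),('topBR',(398.5,169.5),(308,168.5))]:
    X,e=tri([t,s],[a,b]);print(n,pr(X),pr(e))
for z in (.066,.070):
  q=[onz(t,u,v,z) for u,v in [(379.5,152.8),(399.5,153),(398.7,169.6),(380,169)]];print(z,[pr(x)[:2] for x in q],pr(np.mean(q,0)))
# delivery box, tray
def B(p,k,x0,y0): return (p[0]/k+x0-.4,p[1]/k+y0-.4)
tr={'TL':((115,38),(38,155)),'TR':((380,65),(338,28)),'BR':((310,525),(643,325)),'BL':((35,493),(310,520))}
for k,(a,b) in tr.items():
    X,e=tri([t,s],[B(a,4.5,65,145),B(b,5,85,245)]);print('tray',k,pr(X),pr(e))
for k,p in {'divL':(85,285),'divR':(335,312),'fTL':(130,55),'fTR':(368,80),'fdL':(92,285)}.items(): print(k,pr(onz(t,*B(p,4.5,65,145),.03)))
for k,p in {'TL':(45,62),'TR':(325,45),'BR':(395,530),'BL':(103,548),'jar':(292,447)}.items(): print('box',k,pr(onz(t,*B(p,5,340,130),.026)))
E
```

```text
topBL [ 533.9 -306.8   58.2] [1.1 1.1]
baseBL [ 533.6 -305.9   10.1] [1.7 1.7]
dot [ 553.  -317.5   66. ] [0.5 0.5]
topTL [ 576.  -310.    53.2] [0.3 0.3]
topBR [ 532.4 -351.1   58.1] [0.4 0.4]
0.066 [array([ 572.9, -305.5]), array([ 571.4, -353.8]), array([ 530.7, -348.3]), array([ 533.1, -303.6])] [ 552.1 -327.8   66. ]
0.07 [array([ 571.8, -304.2]), array([ 570.4, -352.2]), array([ 529.8, -346.8]), array([ 532.2, -302.3])] [ 551.1 -326.4   70. ]
tray TL [596.3 395.9  27.5] [1.2 1.2]
tray TR [579.3 252.9  24.6] [0.6 0.6]
tray BR [331.8 285.8  21.4] [0.3 0.3]
tray BL [351.2 427.9  24.4] [1.5 1.5]
divL [461.  405.9  30. ]
divR [443.4 273.3  30. ]
fTL [586.7 387.5  30. ]
fTR [570.  258.4  30. ]
fdL [460.9 402.2  30. ]
box TL [ 613.1 -243.4   26. ]
box TR [ 619.1 -385.4   26. ]
box BR [ 375.6 -397.7   26. ]
box BL [ 370.5 -255.5   26. ]
box jar [ 416.9 -351.2   26. ]
```

```bash
cat >> h.py <<'E'
from scipy.spatial.transform import Rotation as Ro
def cur():
    s=read_state(); q=s['tool_rot']; return s,np.array(s['tool_pos']),Ro.from_quat([q[1],q[2],q[3],q[0]]).as_matrix()
def Rdown(yaw,down=None):
    # jaw axis x along world (-sin,cos) dir, y down
    x=np.array([-np.sin(yaw),np.cos(yaw),0]);y=np.array([0,0,-1.]); return np.stack([x,y,np.cross(x,y)],1)
Rlane=np.stack([L,-N,np.cross(L,-N)],1)
def delta(p,R):
    s,c,Rc=cur(); out=[]
    for RR in (R,R@np.diag([-1,1,-1.])):
        rv=Ro.from_matrix(Rc.T@RR).as_rotvec(degrees=True); out.append((np.linalg.norm(rv),np.round(rv,2)))
    out.sort(key=lambda a:a[0])
    print('off',np.round(Rc.T@(np.array(p)-c)*1000,1),'rot',out[0][1],'alt',out[1][1])
E
python3 - <<'E'
from h import *
s,p,R=cur();print(np.round(R,3))
tgt=world([.0795,-.0005,.025]);print(tgt)
print('lift');delta([.243,-.494,.30],R)
delta(tgt+N*.12,Rlane);delta(tgt,Rlane);delta(tgt+N*.004,Rlane)
E
```

```text
[[ 0.441 -0.     0.897]
 [-0.897  0.001  0.441]
 [-0.001 -1.     0.   ]]
[0.49687183 0.0784174  0.08317727]
lift
off [  0.7 -73.8   0.1] rot [0. 0. 0.] alt [  0. 180.   0.]
off [-413.9   28.8  447.4] rot [16.99 21.3  -3.27] alt [  -4.57 -156.93  -23.72]
off [-400.8  143.4  480.4] rot [16.99 21.3  -3.27] alt [  -4.57 -156.93  -23.72]
off [-401.2  139.6  479.3] rot [16.99 21.3  -3.27] alt [  -4.57 -156.93  -23.72]
```

Call:
{"method": "send_rows", "body": {"series": [{"offset":[0,-70,0],"rot":[0,0,0],"jaw":80},{"offset":[0,-70,0],"rot":[0,0,0],"jaw":80},{"offset":[-414,-60,447],"rot":[17,21.3,-3.3],"jaw":80},{"offset":[-414,-60,447],"rot":[17,21.3,-3.3],"jaw":80},{"offset":[-414,-60,447],"rot":[17,21.3,-3.3],"jaw":80},{"offset":[-414,-60,447],"rot":[17,21.3,-3.3],"jaw":80},{"offset":[-414,-60,447],"rot":[17,21.3,-3.3],"jaw":80},{"offset":[-414,-60,447],"rot":[17,21.3,-3.3],"jaw":80},{"offset":[-414,-60,447],"rot":[17,21.3,-3.3],"jaw":80},{"offset":[-414,-60,447],"rot":[17,21.3,-3.3],"jaw":80},{"offset":[-414,-60,447],"rot":[17,21.3,-3.3],"jaw":80},{"offset":[-414,-60,447],"rot":[17,21.3,-3.3],"jaw":80},{"offset":[-414,-60,447],"rot":[17,21.3,-3.3],"jaw":80},{"offset":[-414,-60,447],"rot":[17,21.3,-3.3],"jaw":80},{"offset":[-414,-60,447],"rot":[17,21.3,-3.3],"jaw":80},{"offset":[-414,-60,447],"rot":[17,21.3,-3.3],"jaw":80},{"offset":[-414,-60,447],"rot":[17,21.3,-3.3],"jaw":80},{"offset":[-414,-60,447],"rot":[17,21.3,-3.3],"jaw":80},{"offset":[-414,-60,447],"rot":[17,21.3,-3.3],"jaw":80},{"offset":[-414,-60,447],"rot":[17,21.3,-3.3],"jaw":80}]}}

```text
clock: 1.77
tool_pos: [0.4608, 0.0748, 0.2863]
tool_rot: [0.592, -0.437, 0.402, -0.545]
force: [-0.2, -0.6, -0.1]
grip_width: 0.859
```

```bash
python3 - <<'E'
from h import *
s,p,R=cur();print(s['clock'],p,s['joints'],s['force'],np.round(R,3))
tgt=world([.0795,-.0005,.025])
delta(tgt+N*.06,Rlane);delta(tgt,Rlane)
f=snap('top','top1');cv2.imwrite('pics/t1.png',cv2.resize(f['img'][60:300,60:440,::-1],None,fx=2,fy=2))
E
```

```text
1.7667 [0.46078073 0.07477117 0.28632135] [ 0.05766645 -0.01172278  1.9674097   0.00761349  0.88635013  1.54204319] [-0.20102512 -0.58997854 -0.10787623] [[ 0.082  0.294  0.952]
 [-0.997  0.023  0.079]
 [ 0.001 -0.955  0.295]]
off [ -0.9 144.8 -25.3] rot [0.02 0.04 0.07] alt [ 1.2000e-01 -1.7996e+02 -3.0000e-02]
off [ -1.  204.8 -25.3] rot [0.02 0.04 0.07] alt [ 1.2000e-01 -1.7996e+02 -3.0000e-02]
```

View pics/t1.png

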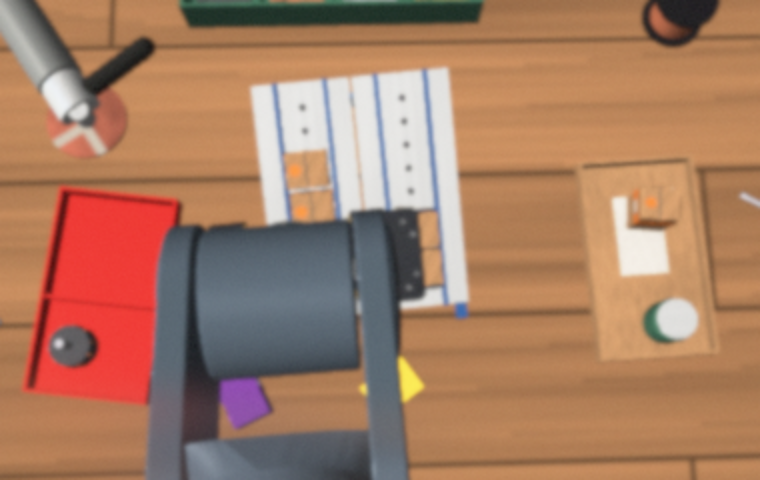

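Call:
{"method": "send_rows", "body": {"series": [{"offset":[-1,0,-25],"rot":[0,0,0],"jaw":80},{"offset":[-1,40,-25],"rot":[0,0,0],"jaw":80},{"offset":[-1,80,-25],"rot":[0,0,0],"jaw":80},{"offset":[-1,110,-25],"rot":[0,0,0],"jaw":80},{"offset":[-1,135,-25],"rot":[0,0,0],"jaw":80},{"offset":[-1,150,-25],"rot":[0,0,0],"jaw":80},{"offset":[-1,165,-25],"rot":[0,0,0],"jaw":80},{"offset":[-1,180,-25],"rot":[0,0,0],"jaw":80},{"offset":[-1,190,-25],"rot":[0,0,0],"jaw":80},{"offset":[-1,198,-25],"rot":[0,0,0],"jaw":80},{"offset":[-1,205,-25],"rot":[0,0,0],"jaw":80},{"offset":[-1,205,-25],"rot":[0,0,0],"jaw":80}]}}

```text
clock: 2.82
tool_pos: [0.4977, 0.0784, 0.0827]
tool_rot: [0.591, -0.437, 0.402, -0.546]
force: [-0.4, 0.1, -0.1]
grip_width: 0.863
```

```bash
python3 - <<'E'
from h import *
s,p,R=cur();print(s['clock'],p,lane(p),s['force'])
f=snap('side','side1');cv2.imwrite('pics/s1.png',cv2.resize(f['img'][140:290,130:310,::-1],None,fx=4,fy=4,interpolation=cv2.INTER_CUBIC))
E
```

```text
2.8167 [0.49768462 0.07844093 0.08267774] [ 0.0801281  -0.00054313  0.02428282] [-0.44265915  0.0756479  -0.10429969]
```

View pics/s1.png

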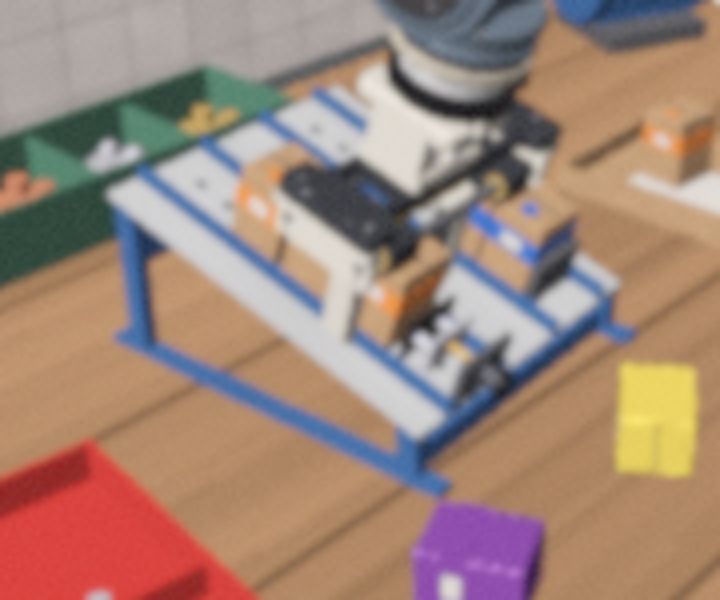

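Call:
{"method": "send_rows", "body": {"series": [{"offset":[0,0,0],"rot":[0,0,0],"jaw":30},{"offset":[0,0,0],"rot":[0,0,0],"jaw":30},{"offset":[0,0,0],"rot":[0,0,0],"jaw":30},{"offset":[0,0,0],"rot":[0,0,0],"jaw":30},{"offset":[0,0,0],"rot":[0,0,0],"jaw":30},{"offset":[0,0,0],"rot":[0,0,0],"jaw":30},{"offset":[0,0,0],"rot":[0,0,0],"jaw":30},{"offset":[0,0,0],"rot":[0,0,0],"jaw":30}]}}

```text
clock: 3.53
tool_pos: [0.4978, 0.0789, 0.0836]
tool_rot: [0.592, -0.437, 0.402, -0.546]
force: [-1.9, -0.8, 4.2]
grip_width: 0.491
```

Call:
{"method": "send_rows", "body": {"series": [{"offset":[0,-6,0],"rot":[0,0,0],"jaw":30},{"offset":[0,-14,0],"rot":[0,0,0],"jaw":30},{"offset":[0,-25,0],"rot":[0,0,0],"jaw":30},{"offset":[0,-40,0],"rot":[0,0,0],"jaw":30},{"offset":[0,-65,0],"rot":[0,0,0],"jaw":30},{"offset":[0,-95,0],"rot":[0,0,0],"jaw":30},{"offset":[0,-130,0],"rot":[0,0,0],"jaw":30},{"offset":[0,-160,0],"rot":[0,0,0],"jaw":30},{"offset":[0,-160,0],"rot":[0,0,0],"jaw":30}]}}

```text
clock: 4.28
tool_pos: [0.4512, 0.0753, 0.2418]
tool_rot: [0.594, -0.434, 0.399, -0.547]
force: [1.8, 0.3, -1.3]
grip_width: 0.492
```

```bash
python3 - <<'E'
from h import *
s,p,R=cur();print(s['clock'],p,s['force'],s['grip_width'])
yaw=-.125
b=np.array([.5213,.3329,0]); 
delta(b+[0,0,.20],Rdown(yaw)); delta(b+[0,0,.06],Rdown(yaw)); delta(b+[0,0,.03],Rdown(yaw))
f=snap('side','side2');cv2.imwrite('pics/s2.png',cv2.resize(f['img'][70:290,100:330,::-1],None,fx=2.7,fy=2.7,interpolation=cv2.INTER_CUBIC))
E
```

```text
4.2833 [0.45120001 0.07533038 0.24183258] [ 1.84989724  0.27486587 -1.28016661] 0.49243628726170796
off [-251.    67.1   74.1] rot [-17.62  11.79  -1.75] alt [  -2.57 -166.24   25.86]
off [-251.2  200.5   31.6] rot [-17.62  11.79  -1.75] alt [  -2.57 -166.24   25.86]
off [-251.3  229.1   22.5] rot [-17.62  11.79  -1.75] alt [  -2.57 -166.24   25.86]
```

View pics/s2.png

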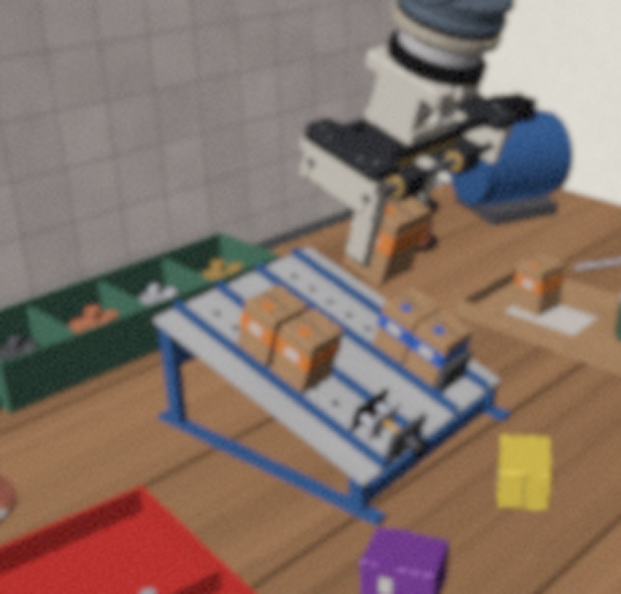

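Call:
{"method": "send_rows", "body": {"series": [{"offset":[-40,0,20],"rot":[0,0,0],"jaw":30},{"offset":[-80,10,40],"rot":[-6,4,-0.6],"jaw":30},{"offset":[-120,20,50],"rot":[-12,8,-1.2],"jaw":30},{"offset":[-160,40,60],"rot":[-17.6,11.8,-1.75],"jaw":30},{"offset":[-200,60,70],"rot":[-17.6,11.8,-1.75],"jaw":30},{"offset":[-235,67,74],"rot":[-17.6,11.8,-1.75],"jaw":30},{"offset":[-251,67,74],"rot":[-17.6,11.8,-1.75],"jaw":30},{"offset":[-251,67,74],"rot":[-17.6,11.8,-1.75],"jaw":30},{"offset":[-251,105,62],"rot":[-17.6,11.8,-1.75],"jaw":30},{"offset":[-251,143,50],"rot":[-17.6,11.8,-1.75],"jaw":30},{"offset":[-251,172,41],"rot":[-17.6,11.8,-1.75],"jaw":30},{"offset":[-251,190,35],"rot":[-17.6,11.8,-1.75],"jaw":30},{"offset":[-251,200.5,31.6],"rot":[-17.6,11.8,-1.75],"jaw":30},{"offset":[-251,200.5,31.6],"rot":[-17.6,11.8,-1.75],"jaw":30},{"offset":[-251,200.5,31.6],"rot":[-17.6,11.8,-1.75],"jaw":30}]}}

```text
clock: 5.58
tool_pos: [0.5193, 0.3323, 0.0538]
tool_rot: [0.465, -0.47, 0.532, -0.529]
force: [0.2, 0.1, -1.1]
grip_width: 0.493
```

```bash
python3 - <<'E'
from h import *
s,p,R=cur();print(s['clock'],p,s['force'],s['grip_width'],np.round(R,3))
f=snap('side','side3');cv2.imwrite('pics/s3.png',cv2.resize(f['img'][170:370,60:280,::-1],None,fx=3,fy=3,interpolation=cv2.INTER_CUBIC))
E
```

```text
5.5833 [0.5193453  0.33225968 0.05379068] [ 0.1902981   0.06380269 -1.06030327] 0.4931654968430955 [[-0.125 -0.008  0.992]
 [-0.992 -0.001 -0.125]
 [ 0.002 -1.    -0.008]]
```

View pics/s3.png

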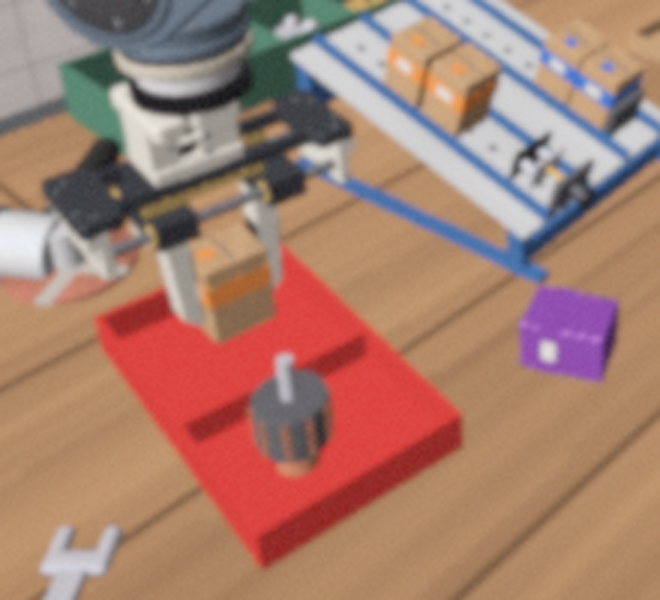

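Call:
{"method": "send_rows", "body": {"series": [{"offset":[0,6,0],"rot":[0,0,0],"jaw":30},{"offset":[0,12,0],"rot":[0,0,0],"jaw":30},{"offset":[0,17,0],"rot":[0,0,0],"jaw":30},{"offset":[0,20,0],"rot":[0,0,0],"jaw":30},{"offset":[0,21,0],"rot":[0,0,0],"jaw":30},{"offset":[0,21,0],"rot":[0,0,0],"jaw":30},{"offset":[0,21,0],"rot":[0,0,0],"jaw":30}]}}

```text
clock: 6.22
tool_pos: [0.5192, 0.3325, 0.0329]
tool_rot: [0.466, -0.47, 0.532, -0.529]
force: [-0.7, 0.4, -1.4]
grip_width: 0.494
```

Call:
{"method": "send_rows", "body": {"series": [{"offset":[0,1,0],"rot":[0,0,0],"jaw":30},{"offset":[0,2,0],"rot":[0,0,0],"jaw":30},{"offset":[0,2,0],"rot":[0,0,0],"jaw":30}]}}

```text
clock: 6.47
tool_pos: [0.519, 0.3324, 0.0307]
tool_rot: [0.466, -0.47, 0.532, -0.529]
force: [-1.3, -0.4, -2.6]
grip_width: 0.496
```

Call:
{"method": "send_rows", "body": {"series": [{"offset":[0,1,0],"rot":[0,0,0],"jaw":30},{"offset":[0,1.5,0],"rot":[0,0,0],"jaw":30},{"offset":[0,1.5,0],"rot":[0,0,0],"jaw":30}]}}

```text
clock: 6.72
tool_pos: [0.519, 0.3324, 0.0291]
tool_rot: [0.465, -0.47, 0.532, -0.529]
force: [-0.2, 0.3, -2.0]
grip_width: 0.494
```

Call:
{"method": "send_rows", "body": {"series": [{"offset":[0,0.8,0],"rot":[0,0,0],"jaw":30},{"offset":[0,1.5,0],"rot":[0,0,0],"jaw":30},{"offset":[0,1.5,0],"rot":[0,0,0],"jaw":30}]}}

```text
clock: 6.97
tool_pos: [0.519, 0.3324, 0.0276]
tool_rot: [0.465, -0.47, 0.532, -0.529]
force: [0.4, -0.9, -1.7]
grip_width: 0.492
```

Call:
{"method": "send_rows", "body": {"series": [{"offset":[0,0.8,0],"rot":[0,0,0],"jaw":30},{"offset":[0,1,0],"rot":[0,0,0],"jaw":30},{"offset":[0,1,0],"rot":[0,0,0],"jaw":30}]}}

```text
clock: 7.22
tool_pos: [0.519, 0.3324, 0.0267]
tool_rot: [0.465, -0.47, 0.532, -0.529]
force: [-0.6, 0.2, -1.7]
grip_width: 0.491
```

Call:
{"method": "send_rows", "body": {"series": [{"offset":[0,0.8,0],"rot":[0,0,0],"jaw":30},{"offset":[0,1,0],"rot":[0,0,0],"jaw":30},{"offset":[0,1,0],"rot":[0,0,0],"jaw":30}]}}

```text
clock: 7.47
tool_pos: [0.519, 0.3324, 0.0257]
tool_rot: [0.466, -0.47, 0.532, -0.529]
force: [0.6, -0.6, -2.2]
grip_width: 0.494
```

Call:
{"method": "send_rows", "body": {"series": [{"offset":[0,0.8,0],"rot":[0,0,0],"jaw":30},{"offset":[0,1,0],"rot":[0,0,0],"jaw":30},{"offset":[0,1,0],"rot":[0,0,0],"jaw":30}]}}

```text
clock: 7.72
tool_pos: [0.5191, 0.3324, 0.0248]
tool_rot: [0.466, -0.47, 0.532, -0.529]
force: [0.0, -0.5, -0.9]
grip_width: 0.493
```

Call:
{"method": "send_rows", "body": {"series": [{"offset":[0,0.8,0],"rot":[0,0,0],"jaw":30},{"offset":[0,1,0],"rot":[0,0,0],"jaw":30},{"offset":[0,1,0],"rot":[0,0,0],"jaw":30}]}}

```text
clock: 7.97
tool_pos: [0.5191, 0.3325, 0.0247]
tool_rot: [0.466, -0.47, 0.532, -0.529]
force: [-4.2, -2.9, 8.7]
grip_width: 0.494
```

Call:
{"method": "send_rows", "body": {"series": [{"offset":[0,-0.8,0],"rot":[0,0,0],"jaw":40},{"offset":[0,-0.8,0],"rot":[0,0,0],"jaw":46},{"offset":[0,-0.8,0],"rot":[0,0,0],"jaw":50},{"offset":[0,-0.8,0],"rot":[0,0,0],"jaw":58},{"offset":[0,-0.8,0],"rot":[0,0,0],"jaw":62},{"offset":[0,-0.8,0],"rot":[0,0,0],"jaw":62},{"offset":[0,-0.8,0],"rot":[0,0,0],"jaw":62}]}}

```text
clock: 8.55
tool_pos: [0.5191, 0.3324, 0.0245]
tool_rot: [0.466, -0.47, 0.532, -0.529]
force: [1.1, 0.2, -0.2]
grip_width: 0.662
```

Call:
{"method": "send_rows", "body": {"series": [{"offset":[0,-5,0],"rot":[0,0,0],"jaw":62},{"offset":[0,-15,0],"rot":[0,0,0],"jaw":62},{"offset":[0,-35,0],"rot":[0,0,0],"jaw":62},{"offset":[0,-65,0],"rot":[0,0,0],"jaw":62},{"offset":[0,-100,0],"rot":[0,0,0],"jaw":75},{"offset":[0,-140,0],"rot":[0,0,0],"jaw":80},{"offset":[0,-180,0],"rot":[0,0,0],"jaw":80},{"offset":[0,-220,0],"rot":[0,0,0],"jaw":80},{"offset":[0,-260,0],"rot":[0,0,0],"jaw":80},{"offset":[0,-260,0],"rot":[0,0,0],"jaw":80},{"offset":[0,-260,0],"rot":[0,0,0],"jaw":80}]}}

```text
clock: 9.47
tool_pos: [0.5216, 0.3329, 0.2877]
tool_rot: [0.467, -0.468, 0.532, -0.529]
force: [0.1, -0.5, -1.2]
grip_width: 0.86
```

```bash
python3 - <<'E'
from h import *
s,p,R=cur();print(s['clock'],p,s['force'],s['grip_width'],s['joints'])
f=snap('side','side4');cv2.imwrite('pics/s4.png',cv2.resize(f['img'][130:370,60:340,::-1],None,fx=2.5,fy=2.5,interpolation=cv2.INTER_CUBIC))
n=np.array([.552,-.328,0]);R2=Rdown(-.05)
delta(n+[0,0,.28],R2);
E
```

```text
9.4667 [0.52155832 0.33288564 0.28771838] [ 0.11506651 -0.47835893 -1.22063512] 0.859569132306659 [0.49146106 0.42792934 1.38572084 0.00326935 1.32967548 2.18682478]
off [651.4   5.1 113.5] rot [ 0.37 -4.32  0.03] alt [-4.0000e-02  1.7568e+02  5.7000e-01]
```

View pics/s4.png

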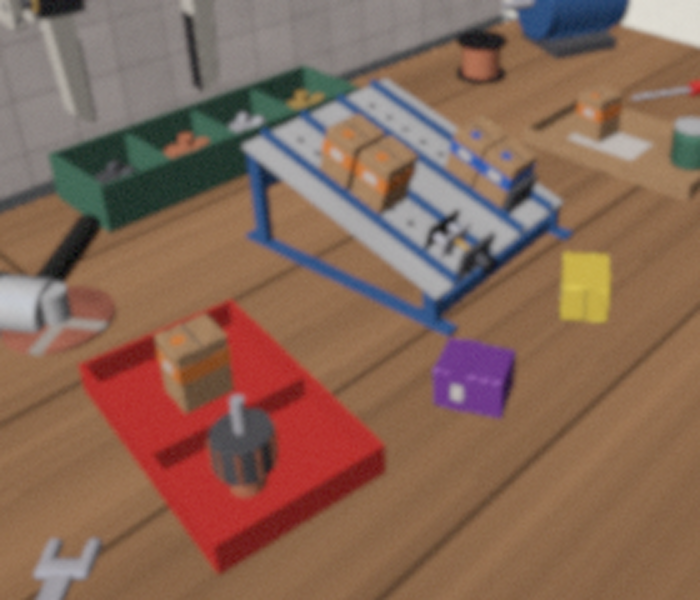

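Call:
{"method": "send_rows", "body": {"series": [{"offset":[651,5,113.5],"rot":[0.4,-4.3,0],"jaw":80},{"offset":[651,5,113.5],"rot":[0.4,-4.3,0],"jaw":80},{"offset":[651,5,113.5],"rot":[0.4,-4.3,0],"jaw":80},{"offset":[651,5,113.5],"rot":[0.4,-4.3,0],"jaw":80},{"offset":[651,5,113.5],"rot":[0.4,-4.3,0],"jaw":80},{"offset":[651,5,113.5],"rot":[0.4,-4.3,0],"jaw":80},{"offset":[651,5,113.5],"rot":[0.4,-4.3,0],"jaw":80},{"offset":[651,5,113.5],"rot":[0.4,-4.3,0],"jaw":80},{"offset":[651,5,113.5],"rot":[0.4,-4.3,0],"jaw":80},{"offset":[651,5,113.5],"rot":[0.4,-4.3,0],"jaw":80},{"offset":[651,5,113.5],"rot":[0.4,-4.3,0],"jaw":80},{"offset":[651,5,113.5],"rot":[0.4,-4.3,0],"jaw":80},{"offset":[651,5,113.5],"rot":[0.4,-4.3,0],"jaw":80},{"offset":[651,5,113.5],"rot":[0.4,-4.3,0],"jaw":80},{"offset":[651,5,113.5],"rot":[0.4,-4.3,0],"jaw":80},{"offset":[651,5,113.5],"rot":[0.4,-4.3,0],"jaw":80},{"offset":[651,5,113.5],"rot":[0.4,-4.3,0],"jaw":80},{"offset":[651,5,113.5],"rot":[0.4,-4.3,0],"jaw":80},{"offset":[651,5,113.5],"rot":[0.4,-4.3,0],"jaw":80},{"offset":[651,5,113.5],"rot":[0.4,-4.3,0],"jaw":80}]}}

```text
clock: 11.18
tool_pos: [0.5521, -0.3262, 0.279]
tool_rot: [0.487, -0.488, 0.513, -0.512]
force: [0.1, -0.2, 0.1]
grip_width: 0.862
```

Call:
{"method": "send_rows", "body": {"series": [{"offset":[0,0,0],"rot":[0,0,0],"jaw":80},{"offset":[0,0,0],"rot":[0,0,0],"jaw":80},{"offset":[0,0,0],"rot":[0,0,0],"jaw":80},{"offset":[0,0,0],"rot":[0,0,0],"jaw":80}]}}

```text
clock: 11.52
tool_pos: [0.5523, -0.3271, 0.2798]
tool_rot: [-0.487, 0.488, -0.512, 0.512]
force: [-0.4, 0.4, -0.7]
grip_width: 0.862
```

```bash
python3 - <<'E'
from h import *
s,p,R=cur();print(s['clock'],p,s['force'],s['grip_width'],s['joints'])
f=snap('side','side5');cv2.imwrite('pics/s5.png',cv2.resize(f['img'][60:210,220:370,::-1],None,fx=4,fy=4,interpolation=cv2.INTER_CUBIC))
f=snap('top','top5');cv2.imwrite('pics/t5.png',cv2.resize(f['img'][60:300,60:440,::-1],None,fx=2,fy=2))
n=np.array([.552,-.3285,0]);R2=Rdown(-.05)
delta(n+[0,0,.1],R2);delta(n+[0,0,.028],R2)
E
```

```text
11.5167 [ 0.55229866 -0.32707055  0.27980459] [-0.44364575  0.36253717 -0.67296465] 0.8619099894380113 [-0.60660992  0.47774679  1.3293884  -0.00136968  1.3342056   1.01419425]
off [ 1.000e+00  1.797e+02 -1.000e-01] rot [ 0.03 -0.    0.07] alt [-1.1e-01  1.8e+02  5.0e-02]
off [ 9.000e-01  2.517e+02 -1.000e-01] rot [ 0.03 -0.    0.07] alt [-1.1e-01  1.8e+02  5.0e-02]
```

View pics/s5.png

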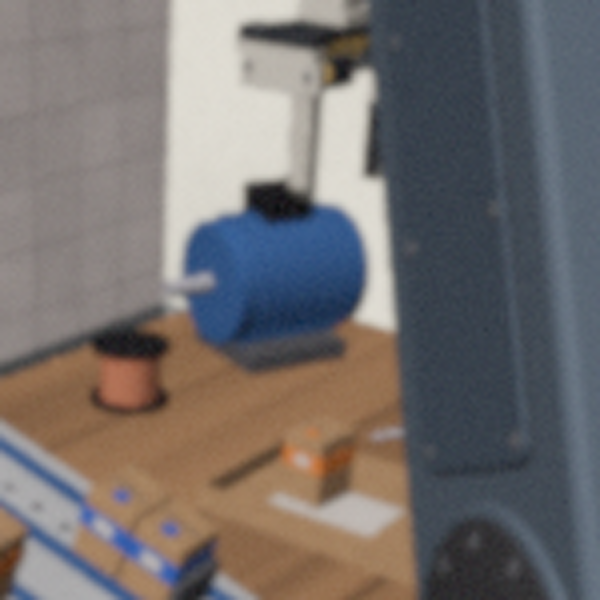

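View pics/t5.png

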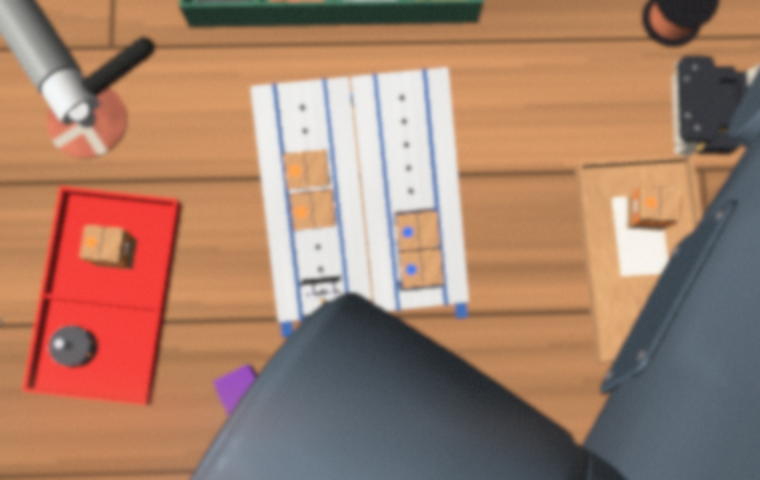

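Call:
{"method": "send_rows", "body": {"series": [{"offset":[0.5,20,0],"rot":[0,0,0],"jaw":66},{"offset":[1,55,0],"rot":[0,0,0],"jaw":66},{"offset":[1,95,0],"rot":[0,0,0],"jaw":66},{"offset":[1,130,0],"rot":[0,0,0],"jaw":66},{"offset":[1,155,0],"rot":[0,0,0],"jaw":66},{"offset":[1,170,0],"rot":[0,0,0],"jaw":66},{"offset":[1,180,0],"rot":[0,0,0],"jaw":66},{"offset":[1,180,0],"rot":[0,0,0],"jaw":66},{"offset":[1,180,0],"rot":[0,0,0],"jaw":66}]}}

```text
clock: 12.37
tool_pos: [0.5523, -0.3289, 0.1002]
tool_rot: [-0.487, 0.488, -0.512, 0.513]
force: [0.0, 0.3, 0.8]
grip_width: 0.71
```

```bash
python3 - <<'E'
from h import *
s,p,R=cur();print(s['clock'],p,s['force'],s['grip_width'])
f=snap('side','side6');cv2.imwrite('pics/s6.png',cv2.resize(f['img'][100:210,240:340,::-1],None,fx=5,fy=5,interpolation=cv2.INTER_CUBIC))
f=snap('top','top6');cv2.imwrite('pics/t6.png',cv2.resize(f['img'][110:220,330:450,::-1],None,fx=5,fy=5,interpolation=cv2.INTER_CUBIC))
E
```

```text
12.3667 [ 0.5522892  -0.32891197  0.10021044] [0.00881965 0.32273512 0.80850742] 0.7099800190623871
```

View pics/s6.png

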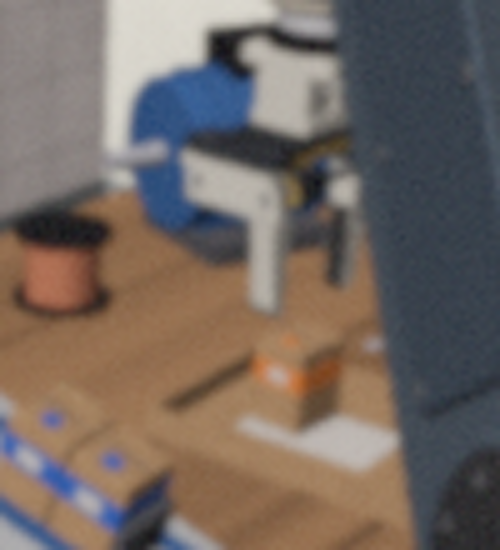

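View pics/t6.png

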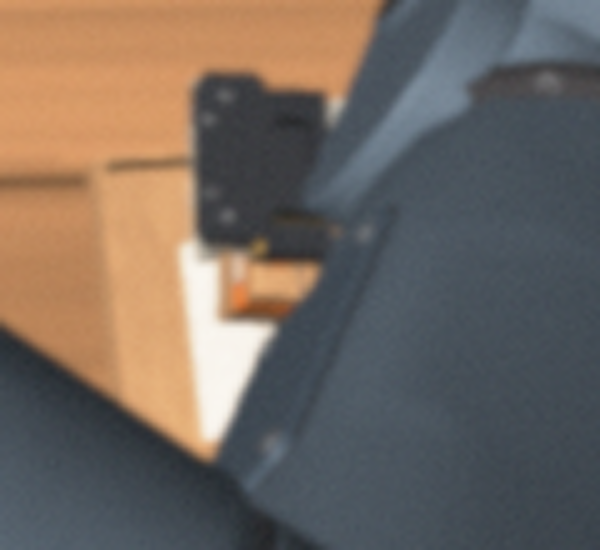

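Call:
{"method": "send_rows", "body": {"series": [{"offset":[0,10,0],"rot":[0,0,0],"jaw":66},{"offset":[0,20,0],"rot":[0,0,0],"jaw":66},{"offset":[0,27,0],"rot":[0,0,0],"jaw":66},{"offset":[0,34,0],"rot":[0,0,0],"jaw":66},{"offset":[0,34,0],"rot":[0,0,0],"jaw":66}]}}

```text
clock: 12.88
tool_pos: [0.5512, -0.3282, 0.0637]
tool_rot: [0.487, -0.488, 0.513, -0.512]
force: [-0.1, -0.1, -0.2]
grip_width: 0.71
```

Call:
{"method": "send_rows", "body": {"series": [{"offset":[0,10,0],"rot":[0,0,0],"jaw":66},{"offset":[0,20,0],"rot":[0,0,0],"jaw":66},{"offset":[0,28,0],"rot":[0,0,0],"jaw":66},{"offset":[0,32,0],"rot":[0,0,0],"jaw":66},{"offset":[0,32,0],"rot":[0,0,0],"jaw":66}]}}

```text
clock: 13.3
tool_pos: [0.5514, -0.3284, 0.0322]
tool_rot: [0.487, -0.488, 0.513, -0.512]
force: [-1.0, -0.7, 0.5]
grip_width: 0.708
```

Call:
{"method": "send_rows", "body": {"series": [{"offset":[0,0,0],"rot":[0,0,0],"jaw":30},{"offset":[0,0,0],"rot":[0,0,0],"jaw":30},{"offset":[0,0,0],"rot":[0,0,0],"jaw":30},{"offset":[0,0,0],"rot":[0,0,0],"jaw":30},{"offset":[0,0,0],"rot":[0,0,0],"jaw":30},{"offset":[0,0,0],"rot":[0,0,0],"jaw":30},{"offset":[0,0,0],"rot":[0,0,0],"jaw":30}]}}

```text
clock: 13.88
tool_pos: [0.5522, -0.3289, 0.0341]
tool_rot: [-0.487, 0.488, -0.512, 0.513]
force: [-0.8, 1.2, 4.4]
grip_width: 0.494
```

```bash
python3 - <<'E'
from h import *
s,p,R=cur();print(s['clock'],p,s['force'],s['grip_width'])
f=snap('side','side7');cv2.imwrite('pics/s7.png',cv2.resize(f['img'][120:210,240:340,::-1],None,fx=6,fy=6,interpolation=cv2.INTER_CUBIC))
E
```

```text
13.8833 [ 0.55216988 -0.32892159  0.03407454] [-0.79801765  1.24169886  4.40006156] 0.49386366335773274
```

View pics/s7.png

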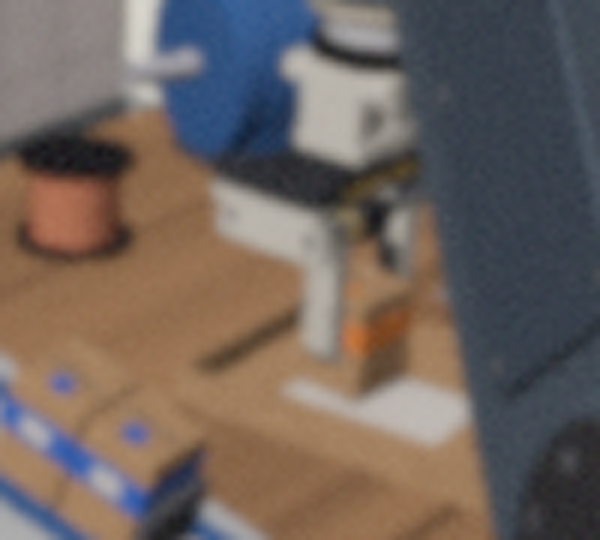

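Call:
{"method": "send_rows", "body": {"series": [{"offset":[0,-5,0],"rot":[0,0,0],"jaw":30},{"offset":[0,-12,0],"rot":[0,0,0],"jaw":30},{"offset":[0,-25,0],"rot":[0,0,0],"jaw":30},{"offset":[0,-45,0],"rot":[0,0,0],"jaw":30},{"offset":[0,-75,0],"rot":[0,0,0],"jaw":30},{"offset":[0,-115,0],"rot":[0,0,0],"jaw":30},{"offset":[0,-155,0],"rot":[0,0,0],"jaw":30},{"offset":[0,-195,0],"rot":[0,0,0],"jaw":30},{"offset":[0,-230,0],"rot":[0,0,0],"jaw":30},{"offset":[0,-250,0],"rot":[0,0,0],"jaw":30},{"offset":[0,-250,0],"rot":[0,0,0],"jaw":30},{"offset":[0,-250,0],"rot":[0,0,0],"jaw":30},{"offset":[0,-250,0],"rot":[0,0,0],"jaw":30}]}}

```text
clock: 15.02
tool_pos: [0.5515, -0.3281, 0.2821]
tool_rot: [0.487, -0.488, 0.513, -0.512]
force: [0.1, -0.2, -3.4]
grip_width: 0.493
```

```bash
python3 - <<'E'
from h import *
s,p,R=cur();print(s['clock'],p,s['force'],s['grip_width'])
f=load('top0');im=f['img'].astype(float)
blue=np.clip(im[:,:,2]-im[:,:,0]-25,0,None)
for x in (.1,.21,.23,.25,.265):
  ys=np.linspace(-.04,.04,321);v=[]
  for y in ys:
    u=proj(f,world([x,y,.010])); v.append(cv2.getRectSubPix(blue.astype(np.float32),(1,1),(float(u[0]),float(u[1])))[0,0])
  v=np.array(v); l=ys>0.015;r=ys<-.015
  print(x,'L',(ys[l]*v[l]).sum()/v[l].sum(),'R',(ys[r]*v[r]).sum()/v[r].sum())
tgt=world([.224,0,.031])
delta(tgt+N*.12,Rlane)
E
```

```text
15.0167 [ 0.55145997 -0.32806131  0.28205774] [ 0.07843785 -0.22233973 -3.3799044 ] 0.4932077378121399
0.1 L 0.029148038230009932 R -0.027460152265623275
0.21 L 0.029919603423897247 R -0.027273681323758535
0.23 L 0.029985956713781133 R -0.02741819314656961
0.25 L 0.029995531109633006 R -0.027256321069258366
0.265 L 0.029534941391364204 R -0.027635021105920903
off [-417.    35.8   25. ] rot [17.32 -7.53  1.12] alt [ -1.68 170.52  26.01]
```

```bash
python3 - <<'E'
from h import *
f=load('side0');im=f['img'].astype(float)
blue=np.clip(im[:,:,2]-im[:,:,0]-25,0,None)
for x in (.02,.21,.23,.25,.265):
  ys=np.linspace(-.045,.045,361);v=[]
  for y in ys:
    u=proj(f,world([x,y,.008])); v.append(cv2.getRectSubPix(blue.astype(np.float32),(1,1),(float(u[0]),float(u[1])))[0,0])
  v=np.array(v); l=ys>0.01;r=ys<-.015
  print(x,'L',(ys[l]*v[l]).sum()/v[l].sum(),'R',(ys[r]*v[r]).sum()/v[r].sum())
E
```

```text
0.02 L 0.027344428998857178 R -0.02888930959439776
0.21 L 0.027956390417009293 R nan
0.23 L 0.028136511518578933 R nan
0.25 L 0.027785882674398254 R -0.02902387103133328
0.265 L 0.027909069977828112 R -0.02953973023830472<stdin>:9: RuntimeWarning: invalid value encountered in scalar divide
```

Call:
{"method": "send_rows", "body": {"series": [{"offset":[-20,0,0],"rot":[0,0,0],"jaw":30},{"offset":[-50,5,5],"rot":[4,-2,0.3],"jaw":30},{"offset":[-85,10,10],"rot":[8,-3.5,0.6],"jaw":30},{"offset":[-120,15,15],"rot":[12,-5,0.8],"jaw":30},{"offset":[-155,20,20],"rot":[16,-7,1],"jaw":30},{"offset":[-190,25,25],"rot":[17.3,-7.5,1.1],"jaw":30},{"offset":[-225,30,25],"rot":[17.3,-7.5,1.1],"jaw":30},{"offset":[-260,35,25],"rot":[17.3,-7.5,1.1],"jaw":30},{"offset":[-295,36,25],"rot":[17.3,-7.5,1.1],"jaw":30},{"offset":[-330,36,25],"rot":[17.3,-7.5,1.1],"jaw":30},{"offset":[-365,36,25],"rot":[17.3,-7.5,1.1],"jaw":30},{"offset":[-395,36,25],"rot":[17.3,-7.5,1.1],"jaw":30},{"offset":[-412,36,25],"rot":[17.3,-7.5,1.1],"jaw":30},{"offset":[-417,36,25],"rot":[17.3,-7.5,1.1],"jaw":30},{"offset":[-417,36,25],"rot":[17.3,-7.5,1.1],"jaw":30},{"offset":[-417,36,25],"rot":[17.3,-7.5,1.1],"jaw":30},{"offset":[-417,36,25],"rot":[17.3,-7.5,1.1],"jaw":30},{"offset":[-417,36,25],"rot":[17.3,-7.5,1.1],"jaw":30}]}}

```text
clock: 16.52
tool_pos: [0.598, 0.0855, 0.2468]
tool_rot: [0.591, -0.436, 0.402, -0.546]
force: [0.3, -0.8, -2.7]
grip_width: 0.493
```

```bash
python3 - <<'E'
from h import *
s,p,R=cur();print(s['clock'],p,lane(p),s['force'],s['grip_width'])
tgt=world([.224,0.0003,.031])
delta(tgt+N*.04,Rlane);delta(tgt,Rlane)
f=snap('side','side8');cv2.imwrite('pics/s8.png',cv2.resize(f['img'][100:260,140:330,::-1],None,fx=4,fy=4,interpolation=cv2.INTER_CUBIC))
E
```

```text
16.5167 [0.59795609 0.0855024  0.24680648] [ 0.22465514 -0.00171844  0.15137739] [ 0.27040315 -0.78213548 -2.66688215] 0.49327466128454034
off [-2.2 80.4 -0.7] rot [-0.05 -0.07  0.14] alt [-2.1000e-01  1.7993e+02 -8.0000e-02]
off [ -2.3 120.4  -0.8] rot [-0.05 -0.07  0.14] alt [-2.1000e-01  1.7993e+02 -8.0000e-02]
```

View pics/s8.png

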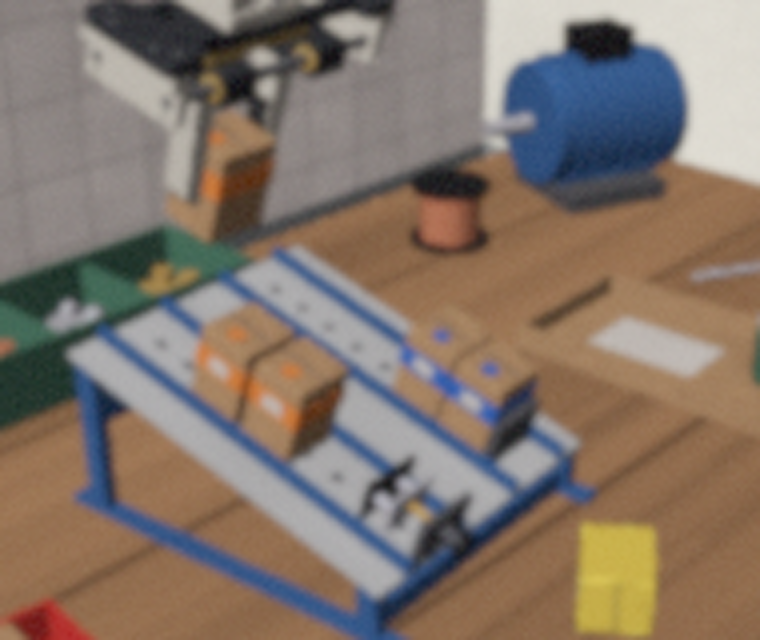

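Call:
{"method": "send_rows", "body": {"series": [{"offset":[-1,20,0],"rot":[0,0,0],"jaw":30},{"offset":[-2.3,45,-0.5],"rot":[0,0,0],"jaw":30},{"offset":[-2.3,65,-0.5],"rot":[0,0,0],"jaw":30},{"offset":[-2.3,80,-0.5],"rot":[0,0,0],"jaw":30},{"offset":[-2.3,92,-0.5],"rot":[0,0,0],"jaw":30},{"offset":[-2.3,100,-0.5],"rot":[0,0,0],"jaw":30},{"offset":[-2.3,104,-0.5],"rot":[0,0,0],"jaw":30},{"offset":[-2.3,104,-0.5],"rot":[0,0,0],"jaw":30},{"offset":[-2.3,104,-0.5],"rot":[0,0,0],"jaw":30}]}}

```text
clock: 17.32
tool_pos: [0.6284, 0.0912, 0.1483]
tool_rot: [0.592, -0.436, 0.401, -0.546]
force: [-0.1, -0.3, -2.3]
grip_width: 0.496
```

```bash
python3 - <<'E'
from h import *
s,p,R=cur();print(s['clock'],p,lane(p),s['force'],s['grip_width'])
f=snap('side','side9');cv2.imwrite('pics/s9.png',cv2.resize(f['img'][130:260,130:280,::-1],None,fx=5,fy=4.6,interpolation=cv2.INTER_CUBIC))
f=snap('top','top9');cv2.imwrite('pics/t9.png',cv2.resize(f['img'][80:200,170:300,::-1],None,fx=5,fy=5,interpolation=cv2.INTER_CUBIC))
E
```

```text
17.3167 [0.62840423 0.09117041 0.14828284] [0.22497341 0.00143658 0.04814916] [-0.09437131 -0.28629964 -2.30359824] 0.4957671862193094
```

View pics/s9.png

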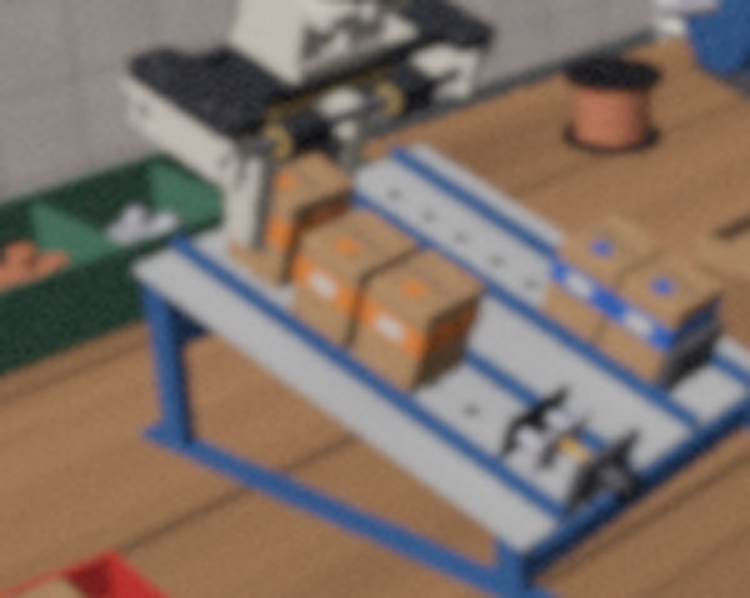

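View pics/t9.png

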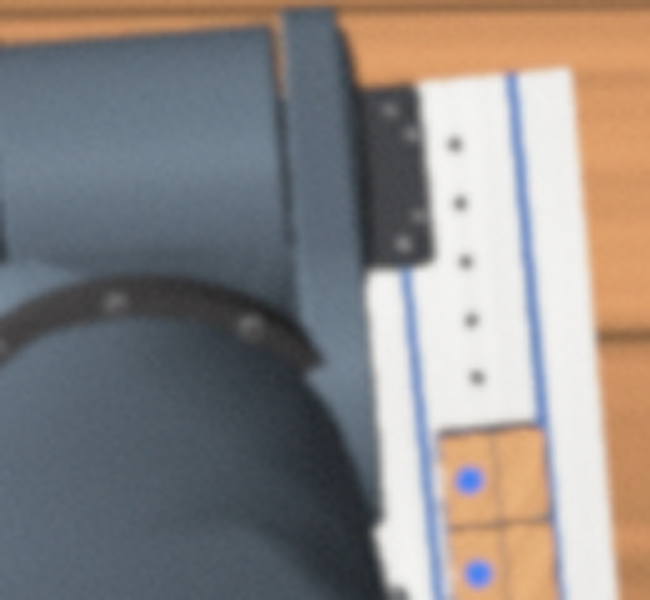

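Call:
{"method": "send_rows", "body": {"series": [{"offset":[1,4,0],"rot":[0,0,0],"jaw":30},{"offset":[1,8,0],"rot":[0,0,0],"jaw":30},{"offset":[1,11,0],"rot":[0,0,0],"jaw":30},{"offset":[1,12,0],"rot":[0,0,0],"jaw":30},{"offset":[1,12,0],"rot":[0,0,0],"jaw":30}]}}

```text
clock: 17.83
tool_pos: [0.6317, 0.0905, 0.1358]
tool_rot: [0.592, -0.437, 0.401, -0.546]
force: [-0.2, 0.6, -2.3]
grip_width: 0.496
```

Call:
{"method": "send_rows", "body": {"series": [{"offset":[0,0.8,0],"rot":[0,0,0],"jaw":30},{"offset":[0,1.5,0],"rot":[0,0,0],"jaw":30},{"offset":[0,1.5,0],"rot":[0,0,0],"jaw":30}]}}

```text
clock: 18.08
tool_pos: [0.6323, 0.0906, 0.1353]
tool_rot: [0.592, -0.436, 0.401, -0.546]
force: [-3.5, 0.2, 3.0]
grip_width: 0.49
```

```bash
python3 - <<'E'
from h import *
s,p,R=cur();print(s['clock'],lane(p),M@s['force'],s['grip_width'])
E
```

```text
18.0833 [0.22478076 0.0005311  0.03464304] [-2.46826139  0.45462084  3.88344737] 0.49038605068122604
```

Call:
{"method": "send_rows", "body": {"series": [{"offset":[0,0.8,0],"rot":[0,0,0],"jaw":30},{"offset":[0,1,0],"rot":[0,0,0],"jaw":30},{"offset":[0,1,0],"rot":[0,0,0],"jaw":30}]}}

```text
clock: 18.33
tool_pos: [0.6324, 0.0905, 0.1353]
tool_rot: [0.592, -0.436, 0.401, -0.546]
force: [-13.3, -1.7, 15.2]
grip_width: 0.496
```

```bash
python3 - <<'E'
from h import *
s,p,R=cur();print(s['clock'],lane(p),M@s['force'],s['grip_width'],s['wrist_torque'])
f=snap('side','side10');cv2.imwrite('pics/s10.png',cv2.resize(f['img'][150:250,150:260,::-1],None,fx=6,fy=6,interpolation=cv2.INTER_CUBIC))
E
```

```text
18.3333 [0.22484767 0.00049327 0.03458564] [-8.28278126 -0.62394849 18.42324615] 0.4959310226460722 [-0.05464541  1.61548997  0.05477811]
```

View pics/s10.png

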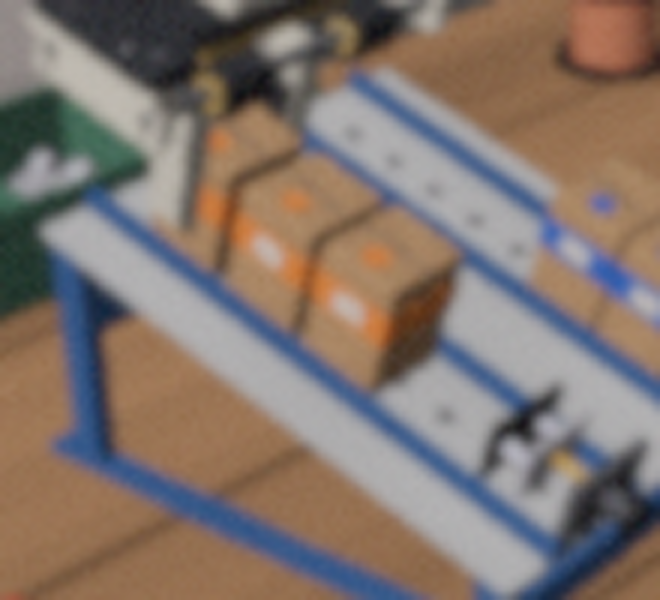

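Call:
{"method": "send_rows", "body": {"series": [{"offset":[0,-1.3,0],"rot":[0,0,0],"jaw":36},{"offset":[0,-1.3,0],"rot":[0,0,0],"jaw":46},{"offset":[0,-1.3,0],"rot":[0,0,0],"jaw":50},{"offset":[0,-1.3,0],"rot":[0,0,0],"jaw":58},{"offset":[0,-1.3,0],"rot":[0,0,0],"jaw":64},{"offset":[0,-1.3,0],"rot":[0,0,0],"jaw":64},{"offset":[0,-1.3,0],"rot":[0,0,0],"jaw":64}]}}

```text
clock: 18.97
tool_pos: [0.6323, 0.0906, 0.1351]
tool_rot: [0.592, -0.436, 0.401, -0.546]
force: [-0.5, -0.3, -0.4]
grip_width: 0.687
```

Call:
{"method": "send_rows", "body": {"series": [{"offset":[0,-4,0],"rot":[0,0,0],"jaw":64},{"offset":[0,-12,0],"rot":[0,0,0],"jaw":64},{"offset":[0,-30,0],"rot":[0,0,0],"jaw":64},{"offset":[0,-60,0],"rot":[0,0,0],"jaw":64},{"offset":[0,-95,0],"rot":[0,0,0],"jaw":40},{"offset":[0,-130,0],"rot":[0,0,0],"jaw":10},{"offset":[0,-150,0],"rot":[0,0,0],"jaw":0},{"offset":[0,-150,0],"rot":[0,0,0],"jaw":0},{"offset":[0,-150,0],"rot":[0,0,0],"jaw":0},{"offset":[0,-150,0],"rot":[0,0,0],"jaw":0}]}}

```text
clock: 19.8
tool_pos: [0.5874, 0.0871, 0.2776]
tool_rot: [0.592, -0.437, 0.402, -0.546]
force: [0.1, 0.3, -0.9]
grip_width: 0.309
```

```bash
python3 - <<'E'
from h import *
s,p,R=cur();print(s['clock'],lane(p),M@s['force'],s['grip_width'])
f=snap('side','side11');cv2.imwrite('pics/s11.png',cv2.resize(f['img'][145:255,140:260,::-1],None,fx=6,fy=5,interpolation=cv2.INTER_CUBIC))
f=snap('top','top11');cv2.imwrite('pics/t11.png',cv2.resize(f['img'][80:240,150:310,::-1],None,fx=3.7,fy=3.7,interpolation=cv2.INTER_CUBIC))
E
```

```text
19.8 [0.22384752 0.00077469 0.18388913] [-0.15670035  0.27491232 -0.94577984] 0.30946403990689875
```

View pics/s11.png

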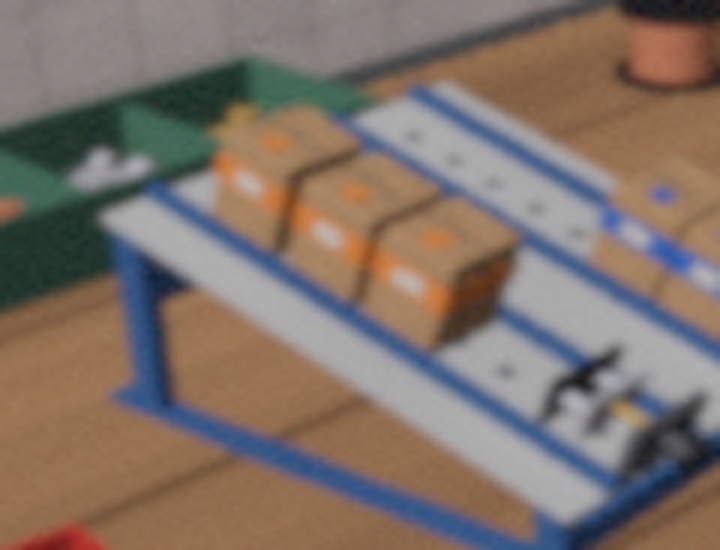

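View pics/t11.png

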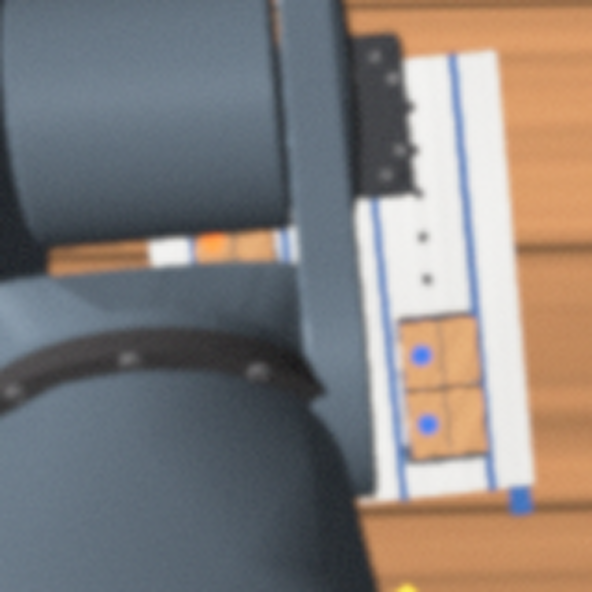

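```bash
python3 - <<'E'
from h import *
s,p,R=cur();f=load('side11')
for q in [(220,152),(300,105),(358,150),(298,180)]: print(onlane(f,q[0]/6+140-.4,q[1]/5+145-.4,.065)*1000)
for x in (.268,.262):
  for n in (.12,.028): delta(world([x,0,n]),Rlane)
E
```

```text
[231.65110937  36.62460796  65.        ]
[242.68916337 -21.4602313   65.        ]
[200.52450047 -15.17436721  65.        ]
[196.84746157  24.84435878  65.        ]
off [ 0.6 63.2 44.4] rot [ 0.04 -0.    0.11] alt [-1.7e-01  1.8e+02  6.0e-02]
off [  0.5 155.2  44.4] rot [ 0.04 -0.    0.11] alt [-1.7e-01  1.8e+02  6.0e-02]
off [ 0.6 63.2 38.4] rot [ 0.04 -0.    0.11] alt [-1.7e-01  1.8e+02  6.0e-02]
off [  0.5 155.2  38.4] rot [ 0.04 -0.    0.11] alt [-1.7e-01  1.8e+02  6.0e-02]
```

Call:
{"method": "send_rows", "body": {"series": [{"offset":[0.5,0,20],"rot":[0,0,0],"jaw":0},{"offset":[0.5,0,40],"rot":[0,0,0],"jaw":0},{"offset":[0.5,30,42],"rot":[0,0,0],"jaw":0},{"offset":[0.5,60,42],"rot":[0,0,0],"jaw":0},{"offset":[0.5,60,42],"rot":[0,0,0],"jaw":0},{"offset":[0.5,60,42],"rot":[0,0,0],"jaw":0},{"offset":[0.5,60,42],"rot":[0,0,0],"jaw":0},{"offset":[0.5,60,42],"rot":[0,0,0],"jaw":0}]}}

```text
clock: 20.57
tool_pos: [0.6458, 0.0914, 0.2353]
tool_rot: [0.592, -0.436, 0.401, -0.547]
force: [1.0, -1.1, 0.9]
grip_width: 0.009
```

```bash
python3 - <<'E'
from h import *
s,p,R=cur();print(s['clock'],lane(p),M@s['force'],s['grip_width'])
delta(world([.265,0,.028]),Rlane)
f=snap('side','side12');cv2.imwrite('pics/s12.png',cv2.resize(f['img'][120:240,130:260,::-1],None,fx=5,fy=5,interpolation=cv2.INTER_CUBIC))
E
```

```text
20.5667 [2.67270423e-01 1.94931588e-04 1.26108780e-01] [ 1.13058383 -1.20583396  0.59402777] 0.00880039296293926
off [ 0.  98.1 -2.6] rot [-0.21  0.    0.11] alt [ 1.7000e-01 -1.7999e+02  3.3000e-01]
```

View pics/s12.png

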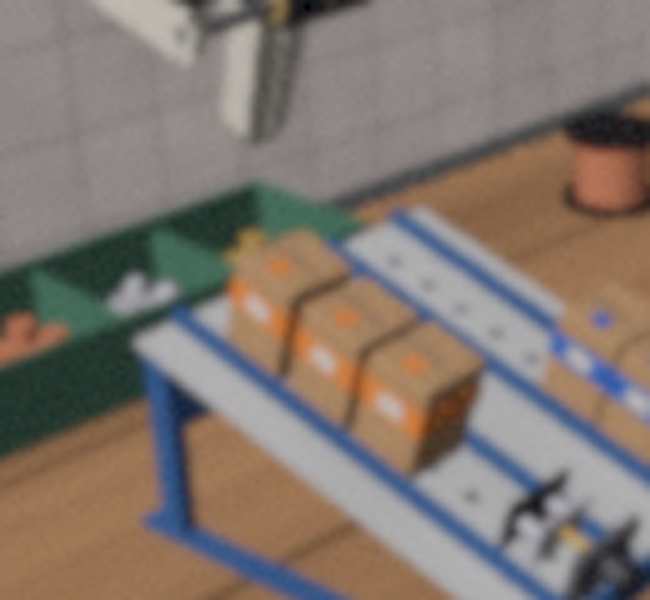

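Call:
{"method": "send_rows", "body": {"series": [{"offset":[0,25,0],"rot":[0,0,0],"jaw":0},{"offset":[0,45,0],"rot":[0,0,0],"jaw":0},{"offset":[0,58,0],"rot":[0,0,0],"jaw":0},{"offset":[0,66,0],"rot":[0,0,0],"jaw":0},{"offset":[0,66,0],"rot":[0,0,0],"jaw":0}]}}

```text
clock: 21.03
tool_pos: [0.6649, 0.0928, 0.1695]
tool_rot: [0.591, -0.437, 0.402, -0.546]
force: [-0.7, 0.4, -0.8]
grip_width: 0.005
```

Call:
{"method": "send_rows", "body": {"series": [{"offset":[0,10,-1],"rot":[0,0,0],"jaw":0},{"offset":[0,20,-2],"rot":[0,0,0],"jaw":0},{"offset":[0,28,-2],"rot":[0,0,0],"jaw":0},{"offset":[0,32,-2],"rot":[0,0,0],"jaw":0},{"offset":[0,32,-2],"rot":[0,0,0],"jaw":0},{"offset":[0,32,-2],"rot":[0,0,0],"jaw":0}]}}

```text
clock: 21.53
tool_pos: [0.6727, 0.0934, 0.1392]
tool_rot: [0.592, -0.437, 0.401, -0.546]
force: [-0.4, -0.2, -0.5]
grip_width: 0.002
```

```bash
python3 - <<'E'
from h import *
s,p,R=cur();print(s['clock'],lane(p),M@s['force'],s['grip_width'])
E
```

```text
21.5333 [ 2.64629500e-01 -7.99583157e-06  2.63984609e-02] [-0.51304127 -0.14852149 -0.39679258] 0.0019911525476370515
```

Call:
{"method": "send_rows", "body": {"series": [{"offset":[0,0,-3],"rot":[0,0,0],"jaw":0},{"offset":[0,0,-6],"rot":[0,0,0],"jaw":0},{"offset":[0,0,-9],"rot":[0,0,0],"jaw":0},{"offset":[0,0,-12],"rot":[0,0,0],"jaw":0},{"offset":[0,0,-14],"rot":[0,0,0],"jaw":0},{"offset":[0,0,-16],"rot":[0,0,0],"jaw":0},{"offset":[0,0,-18],"rot":[0,0,0],"jaw":0},{"offset":[0,0,-20],"rot":[0,0,0],"jaw":0},{"offset":[0,0,-22],"rot":[0,0,0],"jaw":0},{"offset":[0,0,-24],"rot":[0,0,0],"jaw":0},{"offset":[0,0,-26],"rot":[0,0,0],"jaw":0},{"offset":[0,0,-28],"rot":[0,0,0],"jaw":0},{"offset":[0,0,-30],"rot":[0,0,0],"jaw":0},{"offset":[0,0,-32],"rot":[0,0,0],"jaw":0},{"offset":[0,0,-34],"rot":[0,0,0],"jaw":0}]}}

```text
clock: 22.78
tool_pos: [0.6404, 0.0907, 0.1295]
tool_rot: [0.592, -0.436, 0.401, -0.546]
force: [3.0, 0.7, 4.4]
grip_width: 0.004
```

```bash
python3 - <<'E'
from h import *
s,p,R=cur();print(s['clock'],lane(p),M@s['force'],s['grip_width'])
f=snap('side','side13');cv2.imwrite('pics/s13.png',cv2.resize(f['img'][140:260,150:280,::-1],None,fx=5,fy=5,interpolation=cv2.INTER_CUBIC))
E
```

```text
22.7833 [ 2.30854046e-01 -5.59822067e-06  2.66679967e-02] [4.201448  0.4424294 3.2865072] 0.004117744833912843
```

View pics/s13.png

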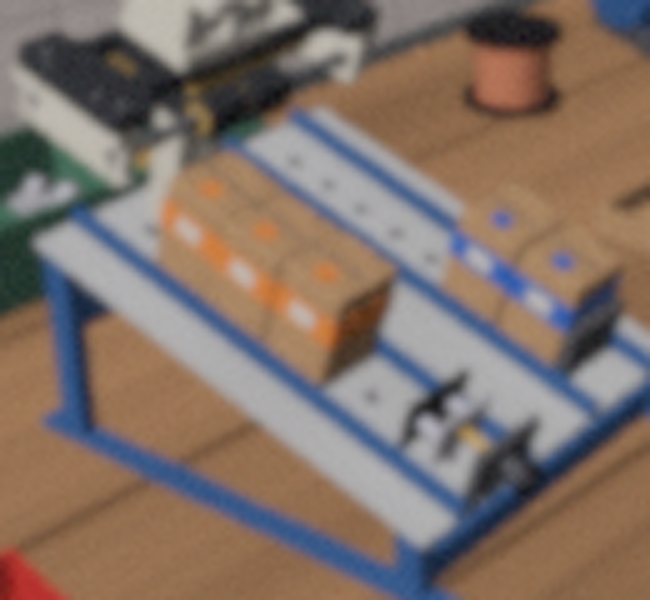

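Call:
{"method": "send_rows", "body": {"series": [{"offset":[0,0,-3],"rot":[0,0,0],"jaw":0},{"offset":[0,0,-6],"rot":[0,0,0],"jaw":0},{"offset":[0,0,-9],"rot":[0,0,0],"jaw":0},{"offset":[0,0,-12],"rot":[0,0,0],"jaw":0},{"offset":[0,0,-15],"rot":[0,0,0],"jaw":0},{"offset":[0,0,-18],"rot":[0,0,0],"jaw":0},{"offset":[0,0,-21],"rot":[0,0,0],"jaw":0},{"offset":[0,0,-24],"rot":[0,0,0],"jaw":0},{"offset":[0,0,-27],"rot":[0,0,0],"jaw":0},{"offset":[0,0,-30],"rot":[0,0,0],"jaw":0},{"offset":[0,0,-33],"rot":[0,0,0],"jaw":0},{"offset":[0,0,-36],"rot":[0,0,0],"jaw":0},{"offset":[0,0,-39],"rot":[0,0,0],"jaw":0},{"offset":[0,0,-41],"rot":[0,0,0],"jaw":0},{"offset":[0,0,-42],"rot":[0,0,0],"jaw":0},{"offset":[0,0,-42],"rot":[0,0,0],"jaw":0}]}}

```text
clock: 24.17
tool_pos: [0.6001, 0.0874, 0.1168]
tool_rot: [0.592, -0.436, 0.401, -0.546]
force: [3.4, 0.3, 3.2]
grip_width: 0.006
```

```bash
cat > st.py <<'E'
from h import *
s,p,R=cur();print(s['clock'],np.round(lane(p)*1000,1),M@s['force'],s['grip_width'])
E
python3 st.py
```

```text
24.1667 [188.4  -0.   26.5] [ 4.18861247 -0.012549    2.03383559] 0.006201341993551217
```

Baseline sliding force is about 4 N; now small steps toward the pad.

Call:
{"method": "send_rows", "body": {"series": [{"offset":[0,0,-1],"rot":[0,0,0],"jaw":0},{"offset":[0,0,-2],"rot":[0,0,0],"jaw":0},{"offset":[0,0,-3],"rot":[0,0,0],"jaw":0},{"offset":[0,0,-4],"rot":[0,0,0],"jaw":0},{"offset":[0,0,-4],"rot":[0,0,0],"jaw":0}]}}

```text
clock: 24.58
tool_pos: [0.5964, 0.0871, 0.1156]
tool_rot: [0.592, -0.436, 0.401, -0.546]
force: [3.4, 0.7, 5.2]
grip_width: 0.006
```

Call:
{"method": "send_rows", "body": {"series": [{"offset":[0,0,-1],"rot":[0,0,0],"jaw":0},{"offset":[0,0,-2],"rot":[0,0,0],"jaw":0},{"offset":[0,0,-2],"rot":[0,0,0],"jaw":0}]}}

```text
clock: 24.83
tool_pos: [0.5944, 0.0869, 0.1149]
tool_rot: [0.592, -0.436, 0.401, -0.546]
force: [3.2, 0.3, 4.6]
grip_width: 0.006
```

```bash
python3 st.py
```

```text
24.8333 [182.4  -0.   26.4] [4.40391144 0.05014428 3.45479215] 0.00562973526062555
```

Call:
{"method": "send_rows", "body": {"series": [{"offset":[0,0,-1],"rot":[0,0,0],"jaw":0},{"offset":[0,0,-2],"rot":[0,0,0],"jaw":0},{"offset":[0,0,-2],"rot":[0,0,0],"jaw":0}]}}

```text
clock: 25.08
tool_pos: [0.5925, 0.0868, 0.1143]
tool_rot: [0.592, -0.436, 0.401, -0.546]
force: [1.4, 0.3, 4.4]
grip_width: 0.004
```

```bash
python3 st.py
```

```text
25.0833 [180.4  -0.   26.4] [2.68695558 0.19575604 3.75955827] 0.004157956558359749
```

Call:
{"method": "send_rows", "body": {"series": [{"offset":[0,0,-1],"rot":[0,0,0],"jaw":0},{"offset":[0,0,-2],"rot":[0,0,0],"jaw":0},{"offset":[0,0,-2],"rot":[0,0,0],"jaw":0}]}}

```text
clock: 25.33
tool_pos: [0.5906, 0.0866, 0.1137]
tool_rot: [0.592, -0.437, 0.401, -0.546]
force: [2.0, 0.0, 3.6]
grip_width: 0.007
```

```bash
python3 st.py
```

```text
25.3333 [178.3  -0.   26.3] [ 2.95400071 -0.13094029  2.81288033] 0.007453990874437919
```

Call:
{"method": "send_rows", "body": {"series": [{"offset":[0,0,-1],"rot":[0,0,0],"jaw":0},{"offset":[0,0,-2],"rot":[0,0,0],"jaw":0},{"offset":[0,0,-2],"rot":[0,0,0],"jaw":0}]}}

```text
clock: 25.58
tool_pos: [0.5889, 0.0864, 0.1132]
tool_rot: [0.592, -0.436, 0.401, -0.546]
force: [4.3, 0.6, 2.5]
grip_width: 0.001
```

```bash
python3 st.py;  python3 - <<'E'
from h import *
f=snap('side','side14');cv2.imwrite('pics/s14.png',cv2.resize(f['img'][160:260,170:280,::-1],None,fx=6,fy=6,interpolation=cv2.INTER_CUBIC))
E
```

```text
25.5833 [176.6  -0.   26.4] [4.83921829 0.2007104  1.07792485] 0.000624619985197567
```

View pics/s14.png

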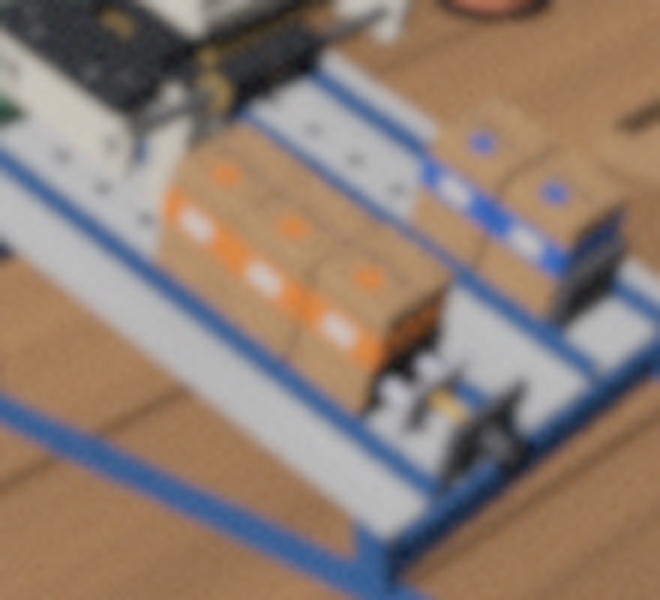

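Call:
{"method": "send_rows", "body": {"series": [{"offset":[0,0,-0.7],"rot":[0,0,0],"jaw":0},{"offset":[0,0,-1.5],"rot":[0,0,0],"jaw":0},{"offset":[0,0,-1.5],"rot":[0,0,0],"jaw":0}]}}

```text
clock: 25.88
tool_pos: [0.5878, 0.0864, 0.1128]
tool_rot: [0.592, -0.436, 0.401, -0.546]
force: [7.0, 1.4, 2.3]
grip_width: 0.005
```

```bash
python3 st.py
```

```text
25.8833 [175.4  -0.   26.4] [7.43901403 0.77537978 0.11391209] 0.005450355358310915
```

Call:
{"method": "send_rows", "body": {"series": [{"offset":[0,0,-0.7],"rot":[0,0,0],"jaw":0},{"offset":[0,0,-1.4],"rot":[0,0,0],"jaw":0},{"offset":[0,0,-2],"rot":[0,0,0],"jaw":0},{"offset":[0,0,-2],"rot":[0,0,0],"jaw":0},{"offset":[0,0,-2],"rot":[0,0,0],"jaw":0}]}}

```text
clock: 26.3
tool_pos: [0.5864, 0.0862, 0.1125]
tool_rot: [0.592, -0.436, 0.401, -0.547]
force: [9.2, 0.7, 0.8]
grip_width: 0.008
```

```bash
python3 st.py
```

```text
26.3 [174.   -0.   26.5] [ 9.07212079 -0.10162402 -1.99087532] 0.008250138022373978
```

Call:
{"method": "send_rows", "body": {"series": [{"offset":[0,0,-0.7],"rot":[0,0,0],"jaw":0},{"offset":[0,0,-1.4],"rot":[0,0,0],"jaw":0},{"offset":[0,0,-2],"rot":[0,0,0],"jaw":0},{"offset":[0,0,-2],"rot":[0,0,0],"jaw":0},{"offset":[0,0,-2],"rot":[0,0,0],"jaw":0}]}}

```text
clock: 26.72
tool_pos: [0.5853, 0.0861, 0.1125]
tool_rot: [0.593, -0.435, 0.4, -0.547]
force: [11.3, 1.7, 2.5]
grip_width: 0.006
```

```bash
python3 st.py
```

```text
26.7167 [ 1.73e+02 -1.00e-01  2.67e+01] [11.62934016  0.80303633 -0.9384314 ] 0.006299928895192762
```

Call:
{"method": "send_rows", "body": {"series": [{"offset":[0,0,-0.7],"rot":[0,0,0],"jaw":0},{"offset":[0,0,-1.5],"rot":[0,0,0],"jaw":0},{"offset":[0,0,-1.5],"rot":[0,0,0],"jaw":0},{"offset":[0,0,-1.5],"rot":[0,0,0],"jaw":0}]}}

```text
clock: 27.05
tool_pos: [0.5845, 0.0861, 0.1125]
tool_rot: [0.593, -0.435, 0.4, -0.547]
force: [13.8, 1.7, 2.4]
grip_width: 0.003
```

```bash
python3 st.py;  python3 - <<'E'
from h import *
f=snap('side','side15');cv2.imwrite('pics/s15.png',cv2.resize(f['img'][160:260,170:280,::-1],None,fx=6,fy=6,interpolation=cv2.INTER_CUBIC))
E
```

```text
27.05 [172.2  -0.   27. ] [13.97115009  0.58423224 -1.82914664] 0.003011596156633222
```

View pics/s15.png

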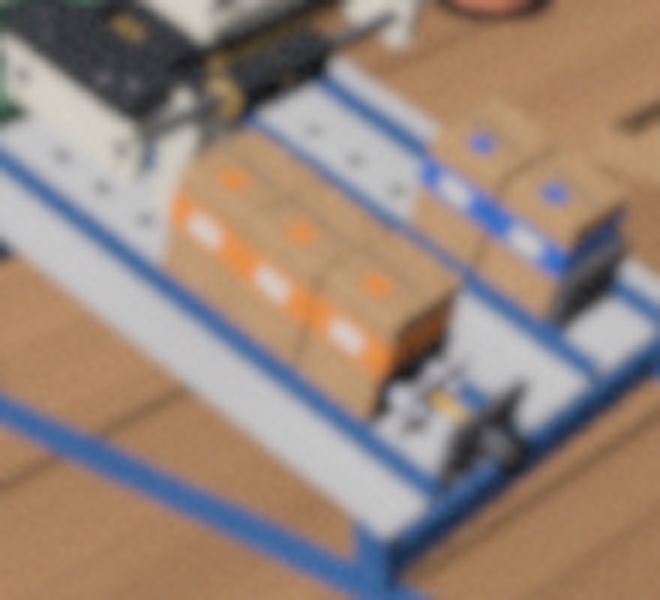

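Call:
{"method": "send_rows", "body": {"series": [{"offset":[0,0,0],"rot":[0,0,0],"jaw":0},{"offset":[0,0,0],"rot":[0,0,0],"jaw":0},{"offset":[0,0,0.5],"rot":[0,0,0],"jaw":0},{"offset":[0,0,1],"rot":[0,0,0],"jaw":0},{"offset":[0,0,1.5],"rot":[0,0,0],"jaw":0},{"offset":[0,0,2],"rot":[0,0,0],"jaw":0},{"offset":[0,0,2.5],"rot":[0,0,0],"jaw":0},{"offset":[0,0,3],"rot":[0,0,0],"jaw":0},{"offset":[0,0,3.5],"rot":[0,0,0],"jaw":0},{"offset":[0,0,4],"rot":[0,0,0],"jaw":0},{"offset":[0,0,5],"rot":[0,0,0],"jaw":0},{"offset":[0,0,6],"rot":[0,0,0],"jaw":0},{"offset":[0,0,8],"rot":[0,0,0],"jaw":0},{"offset":[0,0,11],"rot":[0,0,0],"jaw":0},{"offset":[0,0,15],"rot":[0,0,0],"jaw":0},{"offset":[0,0,20],"rot":[0,0,0],"jaw":0},{"offset":[0,0,25],"rot":[0,0,0],"jaw":0},{"offset":[0,0,25],"rot":[0,0,0],"jaw":0}]}}

```text
clock: 28.6
tool_pos: [0.6071, 0.0879, 0.1189]
tool_rot: [0.592, -0.436, 0.401, -0.546]
force: [-0.2, 0.3, 0.6]
grip_width: 0.007
```

```bash
python3 st.py;  python3 - <<'E'
from h import *
f=snap('side','side16');cv2.imwrite('pics/s16.png',cv2.resize(f['img'][160:260,170:280,::-1],None,fx=6,fy=6,interpolation=cv2.INTER_CUBIC))
E
```

```text
28.6 [195.7  -0.   26.5] [0.0421572  0.30157684 0.571722  ] 0.007427608755057245
```

View pics/s16.png

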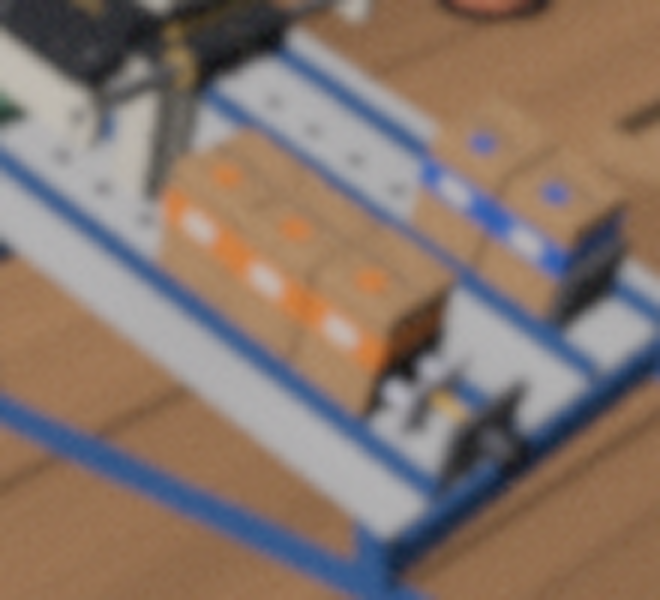

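Call:
{"method": "send_rows", "body": {"series": [{"offset":[0,-25,0],"rot":[0,0,0],"jaw":0},{"offset":[0,-60,0],"rot":[0,0,0],"jaw":0},{"offset":[0,-100,0],"rot":[0,0,0],"jaw":0},{"offset":[0,-140,0],"rot":[0,0,0],"jaw":0},{"offset":[40,-150,0],"rot":[0,0,0],"jaw":0},{"offset":[80,-150,0],"rot":[0,0,0],"jaw":0},{"offset":[120,-150,0],"rot":[0,0,0],"jaw":0},{"offset":[160,-150,0],"rot":[0,0,0],"jaw":0},{"offset":[200,-150,0],"rot":[0,0,0],"jaw":0},{"offset":[240,-150,0],"rot":[0,0,0],"jaw":0},{"offset":[280,-150,0],"rot":[0,0,0],"jaw":0},{"offset":[300,-150,0],"rot":[0,0,0],"jaw":0},{"offset":[300,-150,0],"rot":[0,0,0],"jaw":0},{"offset":[300,-150,0],"rot":[0,0,0],"jaw":0},{"offset":[300,-150,0],"rot":[0,0,0],"jaw":0},{"offset":[300,-150,0],"rot":[0,0,0],"jaw":0}]}}

```text
clock: 29.98
tool_pos: [0.586, -0.2132, 0.2623]
tool_rot: [0.592, -0.437, 0.401, -0.546]
force: [-0.0, 0.4, 0.3]
grip_width: 0.002
```

```bash
python3 st.py;  python3 - <<'E'
from h import *
f=snap('side','side17');cv2.imwrite('pics/s17.png',cv2.resize(f['img'][160:260,170:280,::-1],None,fx=6,fy=6,interpolation=cv2.INTER_CUBIC))
f=snap('top','top17');cv2.imwrite('pics/t17.png',cv2.resize(f['img'][90:260,60:300,::-1],None,fx=3.3,fy=3.3,interpolation=cv2.INTER_CUBIC))
E
```

```text
29.9833 [ 194.5 -298.4  177. ] [0.08328969 0.40314362 0.30556813] 0.0020973835383489444
```

View pics/s17.png

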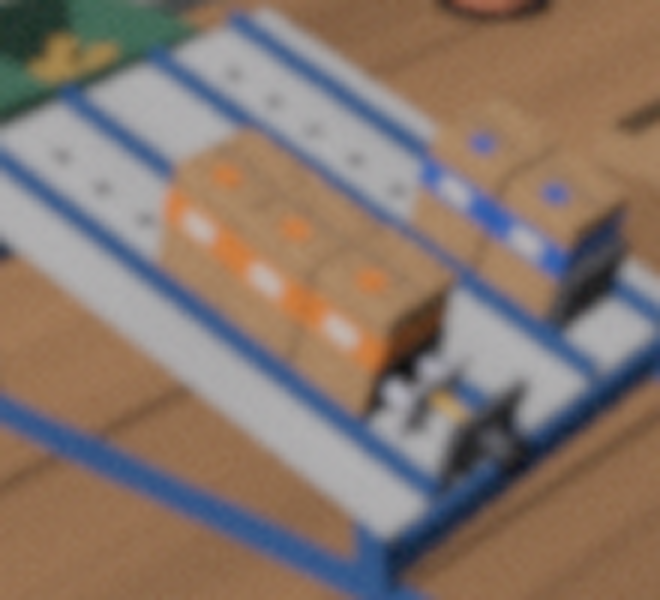

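View pics/t17.png

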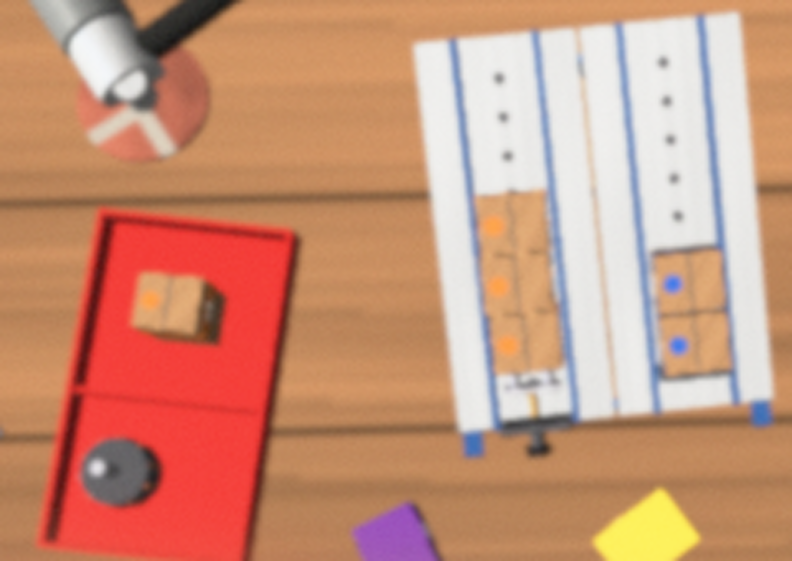

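```bash
python3 -c "
from station import close_job;print(close_job())"
```

```text
the job is handed in; nothing more can be done
None
```

The job is done and handed in at about 30 s of the 67 s allowed; no verdict is reported.

- **Oldest carton:** it stands upright in the empty bay of the red tray, confirmed in both views.
- **New carton:** it went into the lane behind the two that remained. It touched the lane floor about 3–4 mm higher than I had calculated. The pictures showed it level and between the rails, so I let it go there.
- **Push:** sliding the row took about 4 N, and the force rose to about 14 N against the sprung stop. That puts roughly 9–11 N on the pad, inferred from the wrist force because the pad itself isn't measured.
- **Release:** I backed the gripper off slowly, and the row crept back about 2–3 mm with the pad.

The last pictures show the three cartons closed up with the front one at the pad, and the blue cartons, armature and other things in view unmoved. The gripper was clear, with about 0.5 N on the wrist. The pad's contact with the front carton is judged from the pictures and the force rise, since the carton's top edge partly hides the pad from above. No check failed.

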